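# Fit a hose barb to the vacuum manifold

## Task

Screw the loose steel hose barb into the open port of the vacuum manifold without forcing it: run it down clockwise until you feel it bite on the rubber seal, then give it an eighth of a turn more, no further, and let go of it. Leave the spare blanking plug and the bottles where they stand.

Things in the scene. Friction and masses are not known exactly. Their poses are not given: they have to be found in the camera images.
- fitting: loose steel hose barb, upright on the bench on its threaded end, 78 mm tall, 175 to 350 g. Origin: centre of that lower end, z up its axis. Going up: spigot 26 mm in diameter (0 to 21.5 mm), round flange 48 mm (21.5 to 26.5), hexagon 34 mm across flats (26.5 to 52.5), barbed tail 23 mm (to 78). Flats face 30, 90, 150, 210, 270, 330 degrees from its x axis. A half turn about z gives the same fit.
- lug (a point): middle of one of the fitting's two thread lugs, on its +x side 6 mm above its origin, 15 mm off its axis; the other lies opposite (-x). Each is 37 degrees long, 3 mm thick and stands out to a radius of 17 mm.
- manifold: grey vacuum manifold clamped to the bench: a lying round header 52 mm in diameter, three upright ports in a row. Origin: on the bench under the open port, z up. Along its +y axis: a port shut by a square-headed plug (118 mm high) at 95 mm, one with a valve and small barb (150 mm high) at 185 mm, a round gauge at 285 mm.
- port (a point): centre of the open port's mouth, 100 mm above the bench, axes as the manifold's; boss 60 mm in diameter at the header's free end. Bore 37 mm in diameter, 28 mm deep, with a right-hand two-start thread of 28 mm inner diameter (1 mm round the spigot), about 1 mm axial play. The fitting sinks 12 mm per full turn, turned clockwise seen from above.
- thread_start (a point): on the port's +x side, 16 mm off its axis, 2 mm below the mouth: where one thread begins, the other opposite. With a lug's middle 25 to 50 degrees anticlockwise (from above) of either start the fitting drops in until its origin is 11.8 mm below the mouth, then engages as it is turned clockwise; at other angles it rests up to 5 mm higher and must first be turned clockwise further.
- seal_seat (a point): centre of the bed of the black rubber seal ring round the mouth (same point as the port). Ring 50 mm in outer diameter; its crown stands 3 to 9 mm above the mouth, differently each time. The flange bites on it 50 to 220 degrees after turning begins from 32 degrees off the start. Before that turning is nearly free: under 0.1 N m if not pushed down.
- port_axis (a point): point on the port's axis 50 mm above the mouth, where the hand turns. At the bite the seal pushes back with 8 N, then 8 N more per mm; the turning moment steps to 0.1 to 0.2 N m and rises 0.02 to 0.05 N m per 10 degrees. Force between fitting and manifold (thread and seal added): some 13 N at the bite, 40 N an eighth of a turn later. Let go, it stays put.
- plug: bystander: loose spare steel blanking plug, 48 mm tall, 200 g: same thread and 48 mm flange as the fitting but a 26 mm square head and no tail, upright like it. Origin: centre of its lower end. Which of the two stands where changes.
- reagent: bystander: amber reagent bottle with a red cap, 68 mm in diameter, 150 mm tall, origin at the centre of its underside.
- vial: bystander: small white sample jar, 40 mm in diameter, 75 mm tall, origin at the centre of its underside.
Mind the look-alikes: they are no part of the job. Leave any blue, pink or purple look-alike of the fitting alone.

How it is judged (in metres and radians):
On the way:
1. the fitting is upright in the open port, its spigot at least 9 mm down (horizontal distance between fitting and port below 0.003 m and z of fitting in the frame of port below -0.009 m and angle between fitting's own z axis and vertical below 0.1 rad), for 0.2 s.
At the end, for the whole second after the job is handed in: The fitting is screwed upright into the open port, its end over 12.5 mm below the mouth and within 3 mm of its axis, tightened about an eighth of a turn (18 degrees either way) past the bite, so that it bears on thread and seal with 28 to 48 N in all, at rest and let go (contact force between fitting and manifold between 28 and 48 N and horizontal distance between fitting and port below 0.003 m and z of fitting in the frame of port below -0.0125 m and angle between fitting's own z axis and vertical below 0.05 rad and linear speed of fitting below 0.01 m/s); the robot touches nothing.
It fails at once if the fitting is forced: pressed or tightened against the manifold with over 75 N in all (contact force between fitting and manifold above 75 N).
It fails at once if the spare plug is moved by over 15 mm (distance of plug from where it was at the start of the episode above 0.015 m).
It fails at once if the reagent bottle or the small jar is moved by over 15 mm (distance of any of reagent, vial from where it was at the start of the episode above 0.015 m).
It also fails if it takes over 72 s, if anything falls off the work surface, if the arm or the gripper's body presses on something with over 40 N, if the wrist force passes 120 N, or if a joint passes its speed limit or range.

## Robot

A 6-joint arm with a two-finger parallel gripper is mounted at the origin on the work surface. World frame = base frame: x ahead of the robot, y to its left, z up, the work surface at z = 0. Lengths are in m, angles in degrees, forces in N, time in s.
With the tool pointing down it reaches from about 0.35 to 0.85 m from the base axis. Payload 8.1 kg.
Tool frame: the origin (TCP) lies between the finger pads; the fingertips stand 14 mm ahead of it and the grasp point (between the pads) lies 5 mm behind it; z points along the fingers, x is the direction in which the jaws open and shut, and the axes are right-handed (so a half turn about z gives the same grasp; the last joint's range is limited). The gripper opens to 85 mm and grips with 20 to 120 N. Pads are 22 mm wide; open, the fingers measure 114 mm over their backs; the gripper's body (76 mm by 85 mm) begins 54 mm behind the grasp point. The pads swing forward as they close: fully open they stand 13 mm farther back than shut.
Start: joints at [70.508, 7.471, 85.268, -0, 87.261, -4.893], TCP at [0.151, 0.581, 0.245] pointing down, gripper open.
Joint ranges: [-169.43, 169.43], [-51.17, 129.36], [1.28, 143.12], [-76.62, 256.62], [0, 156.53], [-152.29, 152.29]. Speed limits (degrees/s): [136.94, 136.94, 159.86, 180, 180, 180].

## Interface

Orientations are given as [roll, pitch, yaw] about the fixed x, y, z axes, in that order (R = Rz(yaw) Ry(pitch) Rx(roll)).
In Python, from plant import telemetry, snapshot, calibration, bot gives the robot as it stands.
- The arm moves only by the shell command python3 -m inch 'ROWS' [FORCE]. ROWS is JSON, a list of rows, each an object of numbers: "tx", "ty", "tz": the shift along the world's x, y, z in mm; "rx", "ry", "rz": the turn, a rotation vector about the world's x, y, z in degrees; "jaw": the closure in counts, from 0 (fully open) to 255 (shut). In form: [{"tx": .., "ty": .., "tz": .., "rx": .., "ry": .., "rz": .., "jaw": ..}, ...]. A call has 1 to 10 rows; each row shifts and turns the commanded pose from where the row before left it; what a row does not reach is not made up. A row lasts 1/8 s, in which the tool goes at most 62.5 mm and 10.7 degrees, less where a joint would pass 70% of its speed; a pose out of reach is approached as far as the arm can. A call is refused whole if a number of a shift passes 62.5 or a number of a turn 10.7, either way. A call with a gripper value outside its range is refused whole. The fingers move at their own pace and stop on an object; FORCE is the grip in N (left out, the last holds). Time passes only in rows, so rows that do not move let the fingers close. It gives the time, the measured TCP pose, the force and the opening at its end, in the units of the state.
- telemetry.read_state(): the state, without advancing time (a new reading comes with each control period).
- snapshot(name): name is "scene" or "top"; returns the picture (384x512x3 uint8, red, green, blue); there is no depth.
- calibration(name): a dict with "fx", "fy", "cx", "cy" (pixels), "k1" (the pictures are not rectified: a ray, as slopes to the right and down, at radius r is drawn at 1 + k1 r^2 times it, then the intrinsics apply), "cam_to_world" (4x4, takes a point from camera to world coordinates). Camera axes: x right, y up, looking along -z (the intrinsics and any distortion apply to the point x, -y, -z); pixel columns grow to the right and rows downward; lengths in m; the calibration is good to about 2 mm. A picture is of the moment at which its call begins. calibration takes no time and is no camera call.
- bot.finish_job(): hands the job in, once; it reports no verdict.
The state is a dict: "clock": time; "q": joint angles; "joint_vel": joint speeds; "tau": joint torques, N m; "tcp_pos": TCP position; "ee_rot": TCP orientation; "force": force on the tool from outside, world axes, zero at the start; "moment": the same for the moment, N m; "width": finger opening in m.
Only numpy, scipy, OpenCV 4.12 (cv2) and the standard library are available. Lean on these libraries where they do the work, as an engineer would, in place of code of your own. Each camera call takes 0.05 s, during which the arm holds its last target.

## Working session

There is one attempt and no reset: what is moved stays moved. The work goes in short steps, Python scripts to look and compute and a shell command to move; the robot and the scene stay as the last step left them, time stands still between calls to the robot, and variables do not carry over. Pictures are saved under pics/ and viewed, and the job is handed in when it is done.

```bash
ls; mkdir -p pics; python3 - <<'E'
from plant import telemetry, snapshot, calibration, bot
import cv2
print(telemetry.read_state())
for n in("scene","top"):
    cv2.imwrite(f"pics/{n}0.png",cv2.cvtColor(snapshot(n),cv2.COLOR_RGB2BGR)); print(calibration(n))
E
```

```text
pics
{'clock': 0.0, 'q': array([ 7.05084464e+01,  7.51542910e+00,  8.53300076e+01, -1.64865082e-03,
        8.72590469e+01, -4.89116024e+00]), 'joint_vel': array([-0.05647679, -0.10552704,  0.02660367, -0.03278445,  0.13885532,
       -0.04525422]), 'tau': array([-1.95931352e-03, -5.69425642e+01, -5.00522053e+01, -8.73108311e-04,
        1.60362467e-02,  8.60104734e-06]), 'tcp_pos': array([0.15104218, 0.58014564, 0.24423405]), 'ee_rot': array([-1.79992732e+02,  1.04243593e-01,  7.53996936e+01]), 'force': array([ 0.0894387 , -0.08497028,  0.96331444]), 'moment': array([0.00080803, 0.00531439, 0.03685279]), 'width': 0.08530537722187388}
{'fx': 492.9412064826355, 'fy': 492.9412064826355, 'cx': 252.97515591536055, 'cy': 188.6401967080889, 'k1': -0.19833482222290363, 'cam_to_world': array([[ 0.83764658, -0.29591175,  0.45911266,  1.05042132],
       [ 0.54617182,  0.4640341 , -0.69740139, -0.77822514],
       [-0.00667466,  0.83493029,  0.55031524,  0.73455445],
       [ 0.        ,  0.        ,  0.        ,  1.        ]])}
{'fx': 363.1149683843612, 'fy': 363.1149683843612, 'cx': 253.72459999704364, 'cy': 188.89701991322778, 'k1': -0.05320558659781792, 'cam_to_world': array([[ 0.02148417,  0.98100521, -0.19278801,  0.34183719],
       [-0.99976706,  0.02068319, -0.00616661, -0.0104293 ],
       [-0.002062  ,  0.19287559,  0.98122105,  1.11429383],
       [ 0.        ,  0.        ,  0.        ,  1.        ]])}
```

View pics/scene0.png

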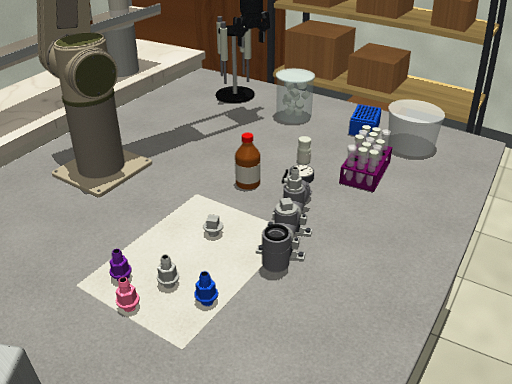

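View pics/top0.png

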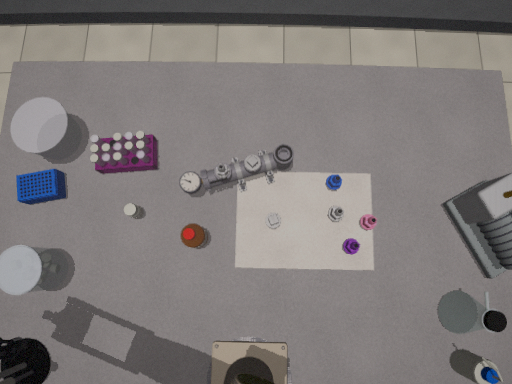

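```bash
python3 - <<'E'
import cv2,numpy as np
s=cv2.imread("pics/scene0.png");t=cv2.imread("pics/top0.png")
def c(im,u,v,h,f): return cv2.resize(im[v-h:v+h,u-h:u+h],None,fx=f,fy=f,interpolation=cv2.INTER_CUBIC)
cv2.imwrite("pics/z1.png",np.hstack([c(s,167,272,24,8),c(s,276,240,48,4)]))
cv2.imwrite("pics/z2.png",np.hstack([c(t,336,214,24,8),c(t,270,165,48,4)]))
E
```

```text
(no output)
```

View pics/z1.png

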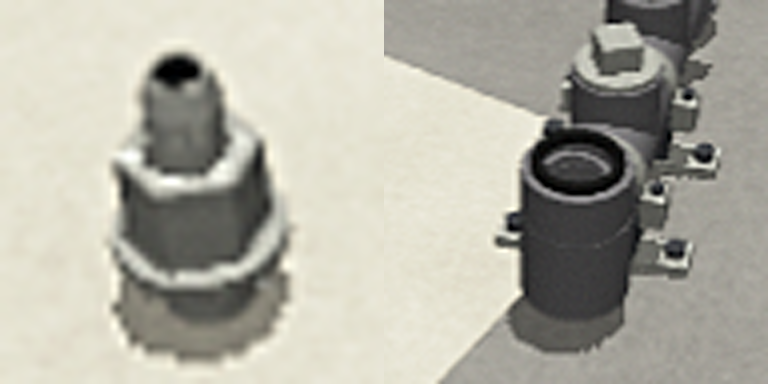

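View pics/z2.png

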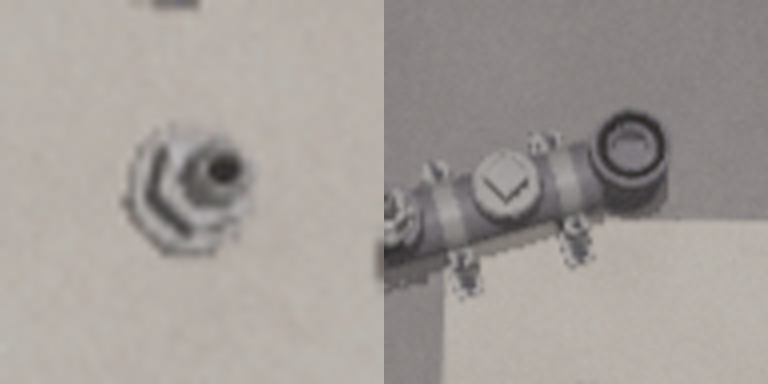

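```bash
cat > h.py <<'E'
import numpy as np,cv2
from plant import calibration
C={n:calibration(n) for n in("scene","top")}
def K(c): return np.array([[c['fx'],0,c['cx']],[0,c['fy'],c['cy']],[0,0,1]])
def ray(n,uv):
    c=C[n]; p=cv2.undistortPoints(np.array([[uv]],float),K(c),np.array([c['k1'],0,0,0,0]))[0,0]
    M=c['cam_to_world']; return M[:3,3],M[:3,:3]@np.array([p[0],-p[1],-1])
def atz(n,uv,z):
    o,d=ray(n,uv); return o+d*(z-o[2])/d[2]
def proj(n,P):
    c=C[n];M=c['cam_to_world'];q=(np.atleast_2d(P)-M[:3,3])@M[:3,:3]
    q=q*[1,-1,-1]
    return cv2.projectPoints(q,np.zeros(3),np.zeros(3),K(c),np.array([c['k1'],0,0,0,0]))[0][:,0]
def tri(a,b):
    (o1,d1),(o2,d2)=ray("scene",a),ray("top",b)
    s=np.linalg.lstsq(np.c_[d1,-d2],o2-o1,rcond=None)[0]
    return (o1+d1*s[0]+o2+d2*s[1])/2,np.linalg.norm(o1+d1*s[0]-o2-d2*s[1])
E
python3 - <<'E'
from h import *
np.set_printoptions(precision=4,suppress=True)
for nm,a,b,z in(("tail",(165.2,256.7),(340,211.2),.078),("flange",(168,276.5),(335.7,213.7),.0265),("port",(276.3,232.8),(283.5,153.3),.105)):
    print(nm,atz("scene",a,z),atz("top",b,z),tri(a,b))
for uv,z in(((253,162),.118),((190,182),.1)): print(atz("top",uv,z))
E
```

```text
tail [ 0.4896 -0.2511  0.078 ] [ 0.4852 -0.2539  0.078 ] (array([ 0.4871, -0.2522,  0.0774]), np.float64(0.005106657360474205))
flange [ 0.492  -0.2538  0.0265] [ 0.4845 -0.2528  0.0265] (array([ 0.4867, -0.2521,  0.0221]), np.float64(0.0047048926099599875))
port [ 0.6551 -0.0923  0.105 ] [ 0.6468 -0.0879  0.105 ] (array([ 0.6501, -0.0872,  0.099 ]), np.float64(0.0036987411799704116))
[ 0.6153 -0.0004  0.118 ]
[0.5574 0.1788 0.1   ]
```

```bash
cat >> h.py <<'E'
def circ(x,y,z,r,n=73):
    a=np.linspace(0,2*np.pi,n); return np.c_[x+r*np.cos(a),y+r*np.sin(a),np.full(n,z)]
def hexa(x,y,z,th,af=.034):
    a=np.radians(th+60*np.arange(7)); R=af/np.sqrt(3); return np.c_[x+R*np.cos(a),y+R*np.sin(a),np.full(7,z)]
def crop(im,n,lines,u,v,h,f):
    o=cv2.resize(im[v-h:v+h,u-h:u+h],None,fx=f,fy=f,interpolation=cv2.INTER_CUBIC)
    o2=o.copy()
    for P,col in lines:
        p=(proj(n,P)-[u-h,v-h]+.5)*f-.5
        cv2.polylines(o2,[np.round(p).astype(np.int32)],False,col,1,cv2.LINE_AA)
    return np.hstack([o,o2])
E
cat > ov.py <<'E'
from h import *; import sys
s=cv2.imread("pics/scene0.png");t=cv2.imread("pics/top0.png")
R,G,B,Y=(0,0,255),(0,255,0),(255,0,0),(0,255,255)
def fit(x,y,th): return [(circ(x,y,.0265,.024),G),(circ(x,y,.0215,.024),G),(hexa(x,y,.0525,th),R),(circ(x,y,.078,.009),Y),(circ(x,y,0,.013),B)]
def port(x,y,psi):
    d=np.array([-np.sin(psi),np.cos(psi)])
    L=[(circ(x,y,.1,.03),G),(circ(x,y,0.1,.0185),Y),(circ(x,y,.105,.025),R)]
    for k,z in((.095,.118),(.185,.15),(.285,.1)): L.append((circ(x+d[0]*k,y+d[1]*k,z,.004),R))
    return L
fs,ft,th,ps,pt,psi=eval(sys.argv[1])
cv2.imwrite("pics/o1_%s.png"%sys.argv[2],np.vstack([crop(s,"scene",fit(*fs,th),167,272,24,8),crop(t,"top",fit(*ft,th),336,214,20,9)[:,:].copy() if 0 else cv2.resize(crop(t,"top",fit(*ft,th),336,214,18,8),(768,384))]))
cv2.imwrite("pics/o2_%s.png"%sys.argv[2],np.vstack([crop(s,"scene",port(*ps,psi),285,215,48,4),crop(t,"top",port(*pt,psi),245,165,48,4)]))
E
python3 ov.py "((.4908,-.2525),(.4849,-.2533),0,(.6551,-.0923),(.6468,-.0879),np.radians(19))" a
```

```text
(no output)
```

View pics/o1_a.png

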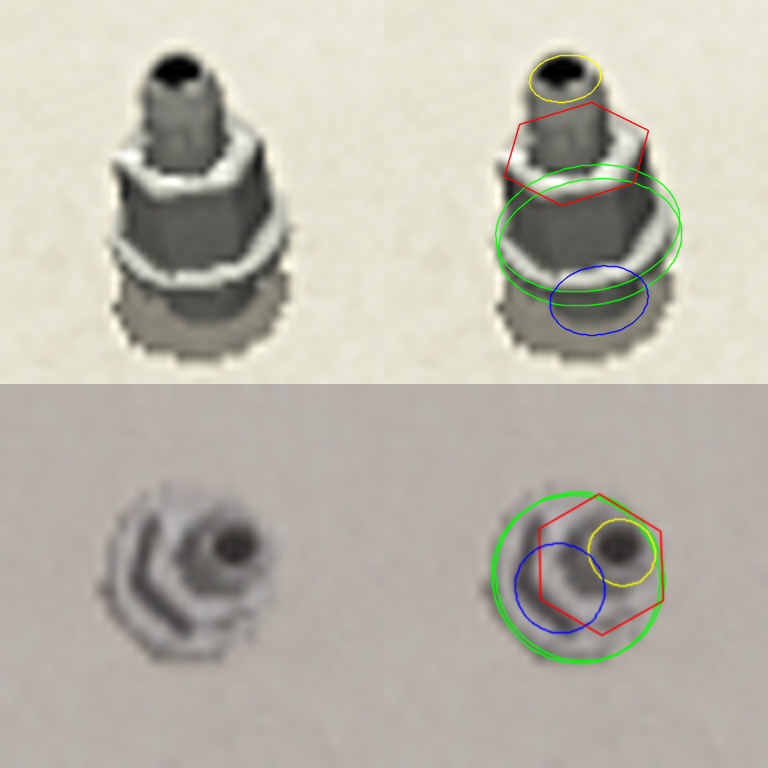

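View pics/o2_a.png

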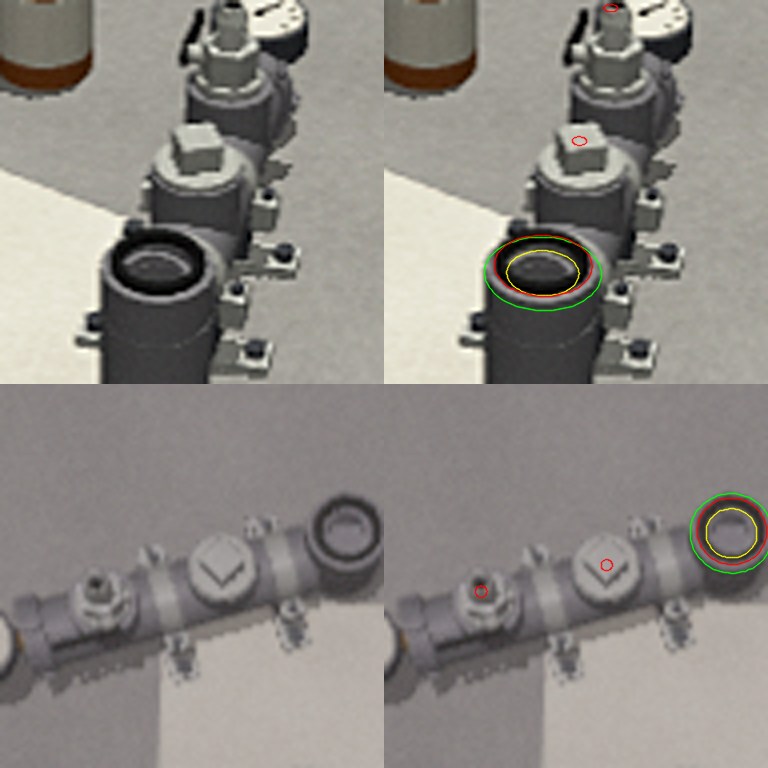

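```bash
python3 - <<'E'
from h import *
from scipy.optimize import least_squares
px=np.array([(113,158),(150,188),(235,180),(262,143)])/8+[143,248]-.5
for k in range(1):
    def f(p):
        h=proj("scene",hexa(p[0],p[1],.0525,p[2])[:6]); D=np.linalg.norm(h[None]-px[:,None],axis=2)
        return (h[D.argmin(1)]-px).ravel()
    for t0 in(0,15,30,45):
        r=least_squares(f,[.4896,-.2515,t0],x_scale=[.001,.001,5]);print(r.x,r.cost,r.fun.round(1))
E
python3 ov.py "((.4925,-.2545),(.4839,-.2525),20,(.6560,-.0905),(.6468,-.0879),np.radians(19))" b
```

```text
[  0.4877902   -0.25070606 -16.11015134] 1.2986514878499003 [-0.1 -0.5  0.4  0.8 -0.6  0.6  0.3 -0.9]
[ 0.4877902  -0.25070606 43.88984765] 1.298651487849909 [-0.1 -0.5  0.4  0.8 -0.6  0.6  0.3 -0.9]
[ 0.4877902  -0.25070606 43.8898446 ] 1.2986514878501856 [-0.1 -0.5  0.4  0.8 -0.6  0.6  0.3 -0.9]
[ 0.4877902  -0.25070606 43.88984994] 1.298651487850072 [-0.1 -0.5  0.4  0.8 -0.6  0.6  0.3 -0.9]
```

View pics/o1_b.png

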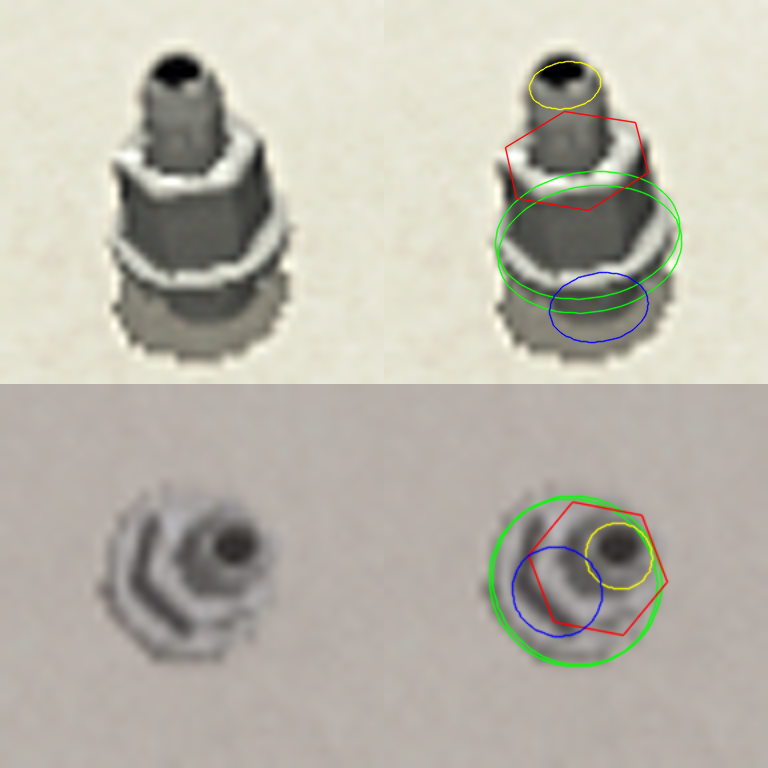

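View pics/o2_b.png

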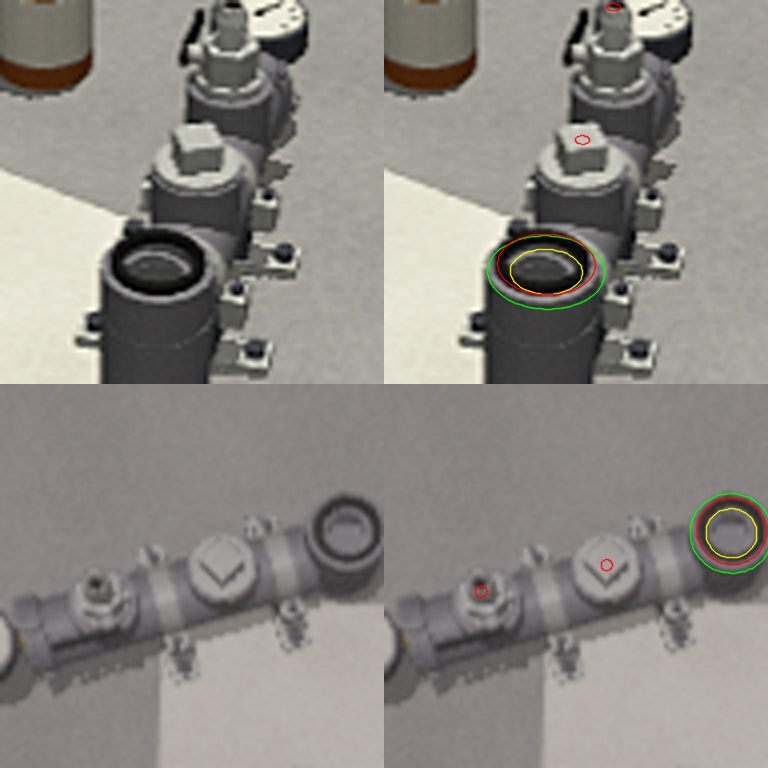

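```bash
python3 ov.py "((.4883,-.2510),(.4863,-.2518),44,(.6555,-.0903),(.6473,-.0875),np.radians(19))" c
```

```text
(no output)
```

View pics/o1_c.png

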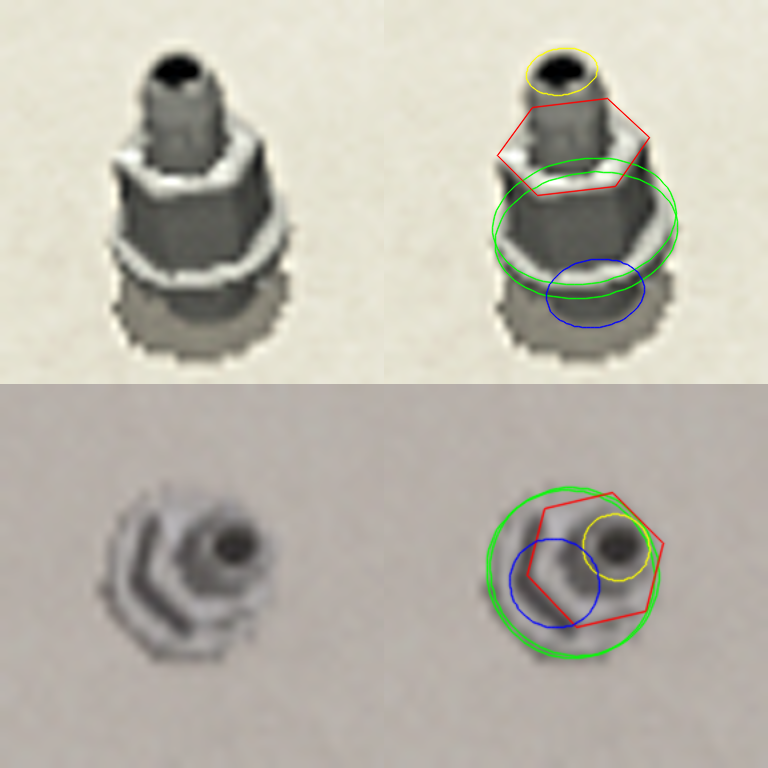

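View pics/o2_c.png

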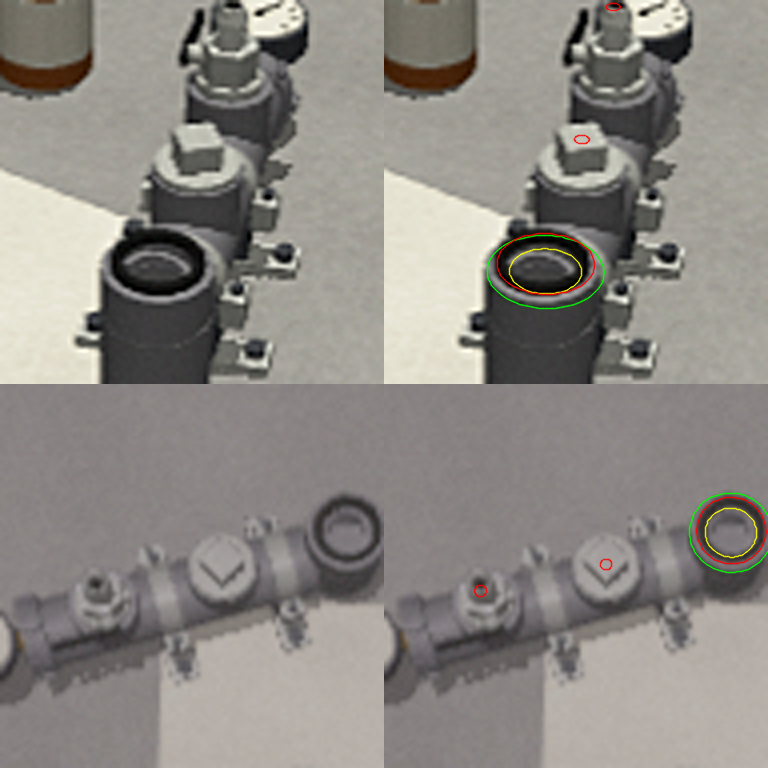

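```bash
cat > lug.py <<'E'
from h import *
s=cv2.imread("pics/scene0.png")
s=cv2.convertScaleAbs(s,alpha=1.6,beta=-60)
x,y=.4883,-.2508
out=[]
for th in(44,104,164):
    L=[(circ(x,y,.0215,.024),(0,255,0)),(circ(x,y,0,.013),(255,0,0))]
    for k in(0,180):
        a=np.radians(np.linspace(th+k-18.5,th+k+18.5,9))
        for z in(.0045,.0075): L.append((np.c_[x+.017*np.cos(a),y+.017*np.sin(a),a*0+z],(0,0,255)))
    o=crop(s,"scene",L,168,281,16,16); out.append(o[:,512:])
o=np.vstack([np.hstack([o[:,:512],out[0]]),np.hstack(out[1:])])
cv2.imwrite("pics/lug.png",cv2.resize(o[::],(600,600),interpolation=cv2.INTER_AREA))
E
python3 lug.py
```

```text
(no output)
```

View pics/lug.png

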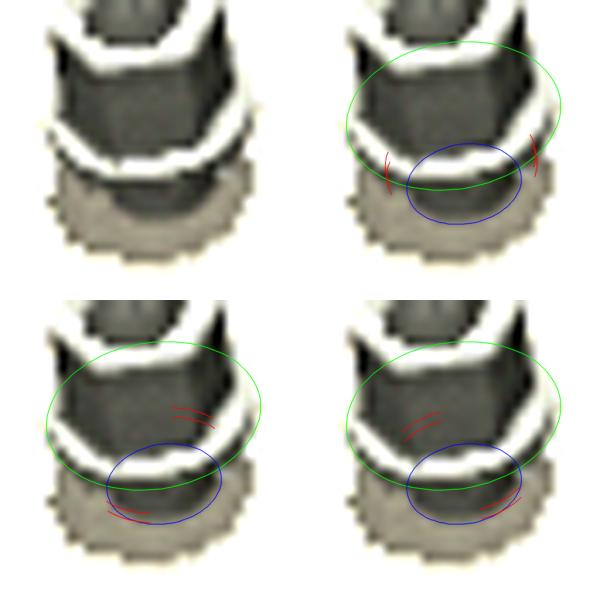

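```bash
python3 -m inch '[{"tx":31,"ty":-47.5,"jaw":75},{"tx":31,"ty":-47.5,"jaw":75},{"tx":31,"ty":-47.5,"jaw":75},{"tx":31,"ty":-47.5,"jaw":75},{"tx":31,"ty":-47.5,"jaw":75},{"tx":31,"ty":-47.5,"jaw":75},{"tx":31,"ty":-47.5,"jaw":75},{"tx":31,"ty":-47.5,"jaw":75}]' 40; python3 -m inch '[{"tx":11,"ty":-56},{"tx":11,"ty":-56},{"tx":11,"ty":-56},{"tx":11,"ty":-56},{"tx":11,"ty":-56},{"tx":11,"ty":-56},{"tx":11,"ty":-56},{"tx":11,"ty":-56,"tz":-30},{"tz":-20}]'
```

```text
validation failed for argument at $[0]...
validation failed for argument at $[0]...
```

```bash
python3 -m inch '[{"tx":31,"ty":-47.5,"tz":0,"rx":0,"ry":0,"rz":0,"jaw":75},{"tx":31,"ty":-47.5,"tz":0,"rx":0,"ry":0,"rz":0,"jaw":75},{"tx":31,"ty":-47.5,"tz":0,"rx":0,"ry":0,"rz":0,"jaw":75},{"tx":31,"ty":-47.5,"tz":0,"rx":0,"ry":0,"rz":0,"jaw":75},{"tx":31,"ty":-47.5,"tz":0,"rx":0,"ry":0,"rz":0,"jaw":75},{"tx":31,"ty":-47.5,"tz":0,"rx":0,"ry":0,"rz":0,"jaw":75},{"tx":31,"ty":-47.5,"tz":0,"rx":0,"ry":0,"rz":0,"jaw":75},{"tx":31,"ty":-47.5,"tz":0,"rx":0,"ry":0,"rz":0,"jaw":75}]' 40
```

```text
clock: 1.1
tcp_pos: [0.3997, 0.1989, 0.2451]
ee_rot: [-180.0, -0.0, 75.4]
force: [0.2, 0.9, -0.4]
width: 0.0603
```

```bash
python3 -m inch '[{"tx":11,"ty":-56,"tz":0,"rx":0,"ry":0,"rz":0,"jaw":75},{"tx":11,"ty":-56,"tz":0,"rx":0,"ry":0,"rz":0,"jaw":75},{"tx":11,"ty":-56,"tz":0,"rx":0,"ry":0,"rz":0,"jaw":75},{"tx":11,"ty":-56,"tz":0,"rx":0,"ry":0,"rz":0,"jaw":75},{"tx":11,"ty":-56,"tz":0,"rx":0,"ry":0,"rz":0,"jaw":75},{"tx":11,"ty":-56,"tz":0,"rx":0,"ry":0,"rz":0,"jaw":75},{"tx":11,"ty":-57,"tz":0,"rx":0,"ry":0,"rz":0,"jaw":75},{"tx":10,"ty":-57,"tz":-30,"rx":0,"ry":0,"rz":-0.5,"jaw":75},{"tx":0,"ty":0,"tz":-40,"rx":0,"ry":0,"rz":0,"jaw":75},{"tx":0,"ty":0,"tz":0,"rx":0,"ry":0,"rz":0,"jaw":75}]'; cat > cap.py <<'E'
from plant import snapshot
import cv2,sys
for n in sys.argv[2:]: cv2.imwrite(f"pics/{n}_{sys.argv[1]}.png",cv2.cvtColor(snapshot(n),cv2.COLOR_RGB2BGR))
E
python3 cap.py 1 scene top
python3 - <<'E'
import cv2,numpy as np
s=cv2.imread("pics/scene_1.png");t=cv2.imread("pics/top_1.png")
cv2.imwrite("pics/z3.png",np.hstack([cv2.resize(s[210:310,120:220],None,fx=4,fy=4),cv2.resize(t[160:260,290:390],None,fx=4,fy=4)]))
E
```

```text
clock: 2.35
tcp_pos: [0.4831, -0.2459, 0.1722]
ee_rot: [-179.5, -0.2, 74.8]
force: [-0.2, 0.5, -0.2]
width: 0.0601
```

View pics/z3.png

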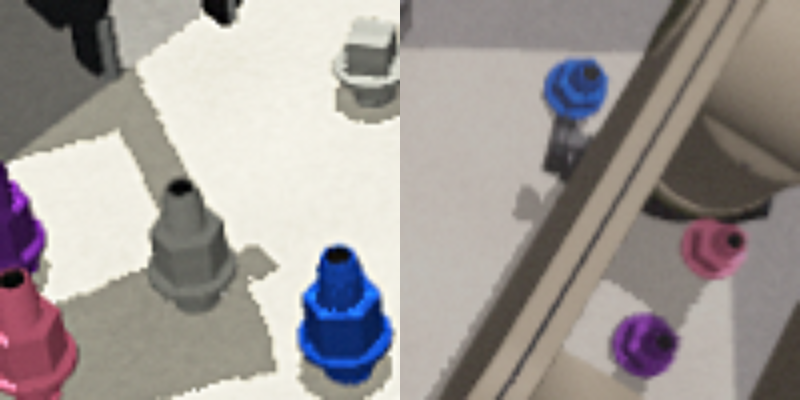

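```bash
sed -i 's/scene0/scene_1/; s/alpha=1.6,beta=-60/alpha=2.6,beta=-180/' lug.py; python3 lug.py
```

```text
(no output)
```

View pics/lug.png

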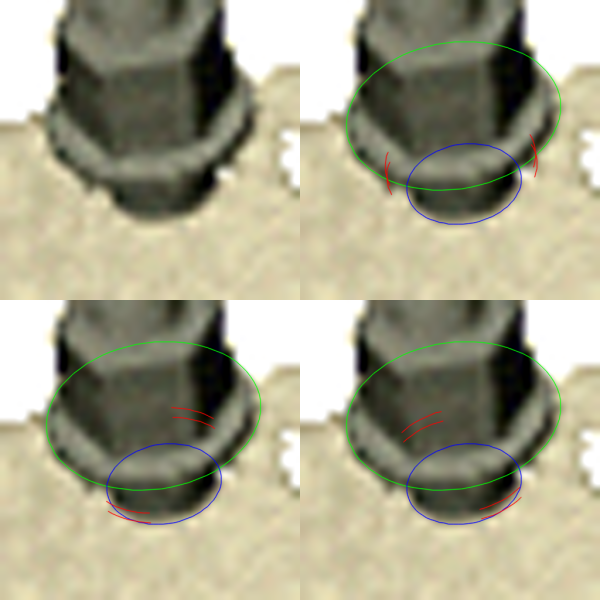

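```bash
python3 -m inch '[{"tx":0,"ty":0,"tz":0,"rx":0,"ry":0,"rz":0,"jaw":75},{"tx":0,"ty":0,"tz":0,"rx":0,"ry":0,"rz":0,"jaw":75}]'
```

```text
clock: 2.7
tcp_pos: [0.4868, -0.247, 0.1785]
ee_rot: [179.8, 0.1, 75.0]
force: [-0.7, -0.4, -0.3]
width: 0.0599
```

```bash
python3 -m inch '[{"tx":0,"ty":-4,"tz":-35,"rx":0,"ry":0,"rz":-1,"jaw":75},{"tx":0,"ty":0,"tz":-35,"rx":0,"ry":0,"rz":0,"jaw":75},{"tx":0,"ty":0,"tz":-30,"rx":0,"ry":0,"rz":0,"jaw":75},{"tx":0,"ty":0,"tz":-15,"rx":0,"ry":0,"rz":0,"jaw":75},{"tx":0,"ty":0,"tz":-10,"rx":0,"ry":0,"rz":0,"jaw":75},{"tx":0,"ty":0,"tz":0,"rx":0,"ry":0,"rz":0,"jaw":75},{"tx":0,"ty":0,"tz":0,"rx":0,"ry":0,"rz":0,"jaw":75}]'; python3 cap.py 2 scene
python3 - <<'E'
import cv2
s=cv2.imread("pics/scene_2.png")
cv2.imwrite("pics/z4.png",cv2.resize(s[210:310,120:220],None,fx=6,fy=6,interpolation=cv2.INTER_CUBIC))
E
```

```text
clock: 3.58
tcp_pos: [0.4866, -0.2515, 0.0528]
ee_rot: [179.9, 0.0, 73.9]
force: [0.5, -0.6, 0.5]
width: 0.0605
```

View pics/z4.png

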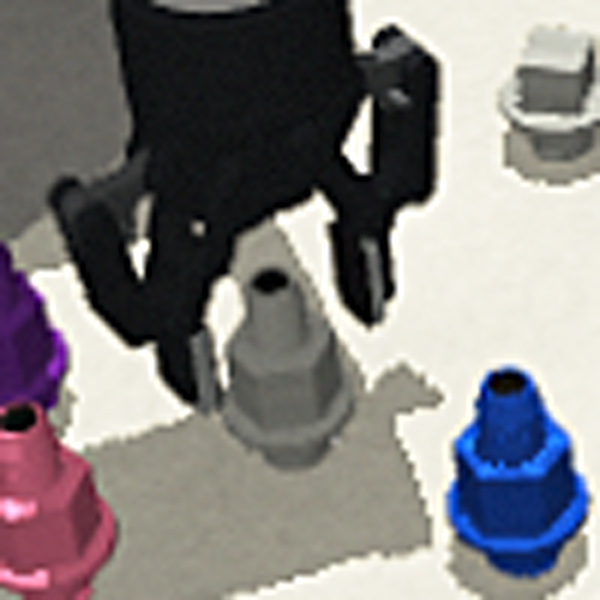

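```bash
python3 -m inch '[{"tx":0.4,"ty":0,"tz":-8,"rx":0,"ry":0,"rz":0,"jaw":75},{"tx":0,"ty":0,"tz":0,"rx":0,"ry":0,"rz":0,"jaw":75},{"tx":0,"ty":0,"tz":0,"rx":0,"ry":0,"rz":0,"jaw":255},{"tx":0,"ty":0,"tz":0,"rx":0,"ry":0,"rz":0,"jaw":255},{"tx":0,"ty":0,"tz":0,"rx":0,"ry":0,"rz":0,"jaw":255},{"tx":0,"ty":0,"tz":0,"rx":0,"ry":0,"rz":0,"jaw":255}]' 50; python3 -c "
from plant import telemetry as t
s=t.read_state();print(s['tcp_pos'],s['ee_rot'],s['force'],s['moment'],s['width'])"
```

```text
clock: 4.38
tcp_pos: [0.4863, -0.2512, 0.0438]
ee_rot: [180.0, 0.0, 73.9]
force: [-0.8, -0.0, 1.7]
width: 0.0329
[ 0.4863419  -0.25117014  0.04378493] [1.79976817e+02 1.21236639e-02 7.39013665e+01] [-0.81386984 -0.04446463  1.66315445] [-0.00554582  0.11937686  0.00950578] 0.03287669321384459
```

```bash
python3 -m inch '[{"tx":0,"ty":0,"tz":20,"rx":0,"ry":0,"rz":0,"jaw":255},{"tx":0,"ty":0,"tz":50,"rx":0,"ry":0,"rz":0,"jaw":255},{"tx":20,"ty":0,"tz":50,"rx":0,"ry":0,"rz":0,"jaw":255},{"tx":30,"ty":0,"tz":50,"rx":0,"ry":0,"rz":0,"jaw":255},{"tx":30,"ty":0,"tz":40,"rx":0,"ry":0,"rz":0,"jaw":255},{"tx":30,"ty":0,"tz":0,"rx":0,"ry":0,"rz":0,"jaw":255},{"tx":0,"ty":0,"tz":0,"rx":0,"ry":0,"rz":0,"jaw":255},{"tx":0,"ty":0,"tz":0,"rx":0,"ry":0,"rz":0,"jaw":255}]'; python3 cap.py 3 scene;  python3 -c "
from plant import telemetry as t
s=t.read_state();print(s['tcp_pos'],s['ee_rot'],s['force'],s['moment'],s['width'])
from h import *
p=s['tcp_pos']-[0,0,.03];u,v=proj('scene',p)[0].round().astype(int);print(u,v)
im=cv2.imread('pics/scene_3.png')
cv2.imwrite('pics/z5.png',cv2.resize(im[v-40:v+40,u-40:u+40],None,fx=7,fy=7,interpolation=cv2.INTER_CUBIC))"
```

```text
clock: 5.38
tcp_pos: [0.5952, -0.2507, 0.252]
ee_rot: [-179.8, -0.0, 73.9]
force: [-0.8, 0.3, -2.8]
width: 0.033
[ 0.59509401 -0.25078726  0.2521928 ] [-1.79852010e+02 -2.02926170e-02  7.38915228e+01] [ 0.4600659   0.62375902 -3.37739458] [-0.02383353  0.02554314  0.00731032] 0.0333777704773858
202 216
```

View pics/z5.png

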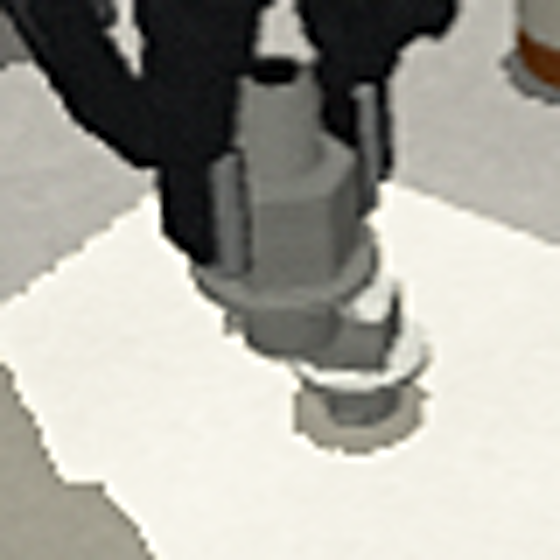

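```bash
cat > port.py <<'E'
from h import *; import sys
s=cv2.imread("pics/scene0.png");t=cv2.imread("pics/top0.png")
ps,pt,zc=eval(sys.argv[1])
def L(x,y): return [(circ(x,y,.1,.03),(0,255,0)),(circ(x,y,.1,.0185),(0,255,255)),(circ(x,y,zc,.025),(0,0,255)),(circ(x,y,.0,.03),(0,255,0))]
cv2.imwrite("pics/p_%s.png"%sys.argv[2],np.vstack([crop(cv2.convertScaleAbs(s,alpha=1.7),"scene",L(*ps),277,240,22,18)[::,:],crop(cv2.convertScaleAbs(t,alpha=1.7),"top",L(*pt),284,158,22,18)])[::2,::2])
E
python3 port.py "((.6551,-.0905),(.6473,-.0875),.105)" a
```

```text
(no output)
```

View pics/p_a.png

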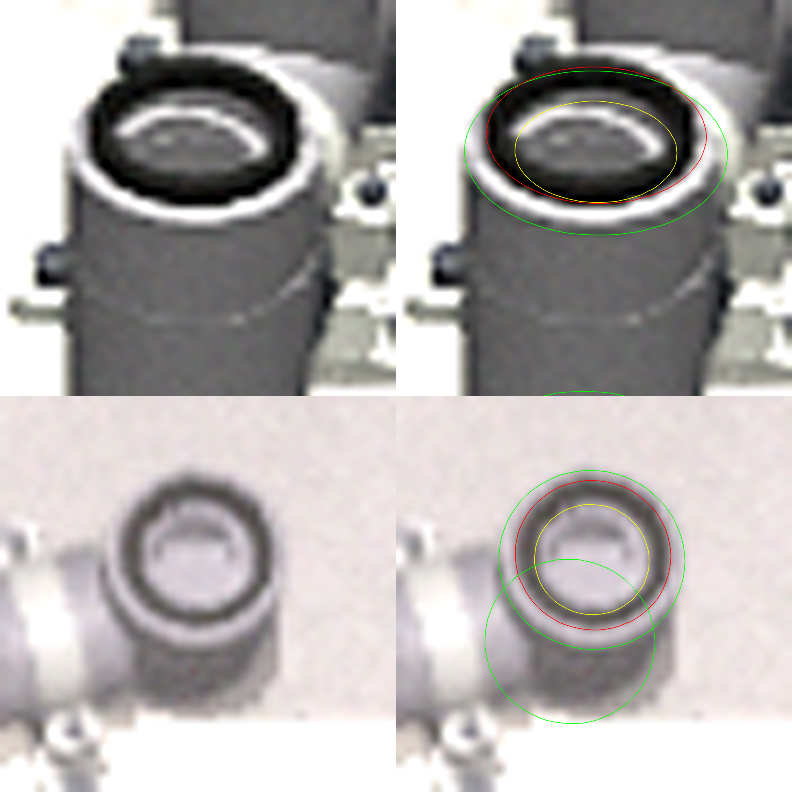

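```bash
python3 -m inch '[{"tx":14,"ty":40,"tz":0,"rx":0,"ry":0,"rz":5,"jaw":255},{"tx":14,"ty":40,"tz":0,"rx":0,"ry":0,"rz":6,"jaw":255},{"tx":14,"ty":40,"tz":0,"rx":0,"ry":0,"rz":0,"jaw":255},{"tx":14,"ty":40,"tz":-40,"rx":0,"ry":0,"rz":0,"jaw":255},{"tx":0,"ty":2,"tz":-40,"rx":0,"ry":0,"rz":0,"jaw":255},{"tx":0,"ty":0,"tz":0,"rx":0,"ry":0,"rz":0,"jaw":255},{"tx":0,"ty":0,"tz":0,"rx":0,"ry":0,"rz":0,"jaw":255},{"tx":0,"ty":0,"tz":0,"rx":0,"ry":0,"rz":0,"jaw":255}]'; python3 cap.py 4 scene top;  python3 -c "
from plant import telemetry as t
s=t.read_state();print(s['tcp_pos'],s['ee_rot'],s['force'],s['moment'],s['width'])
from h import *
im=cv2.imread('pics/scene_4.png');im2=cv2.imread('pics/top_4.png')
cv2.imwrite('pics/z6.png',np.hstack([cv2.resize(im[180:270,232:322],None,fx=6,fy=6,interpolation=cv2.INTER_CUBIC),cv2.resize(im2[110:200,250:300],None,fx=5,fy=6)]))"
```

```text
clock: 6.42
tcp_pos: [0.6534, -0.0902, 0.1766]
ee_rot: [179.8, 0.0, 84.8]
force: [0.4, 0.5, -2.2]
width: 0.0332
[ 0.65317818 -0.08993258  0.17591984] [1.79802886e+02 2.70345323e-02 8.48457169e+01] [ 0.49533737  1.07938892 -2.61794769] [-0.00633262 -0.00406696  0.01448327] 0.033014634184979304
```

View pics/z6.png

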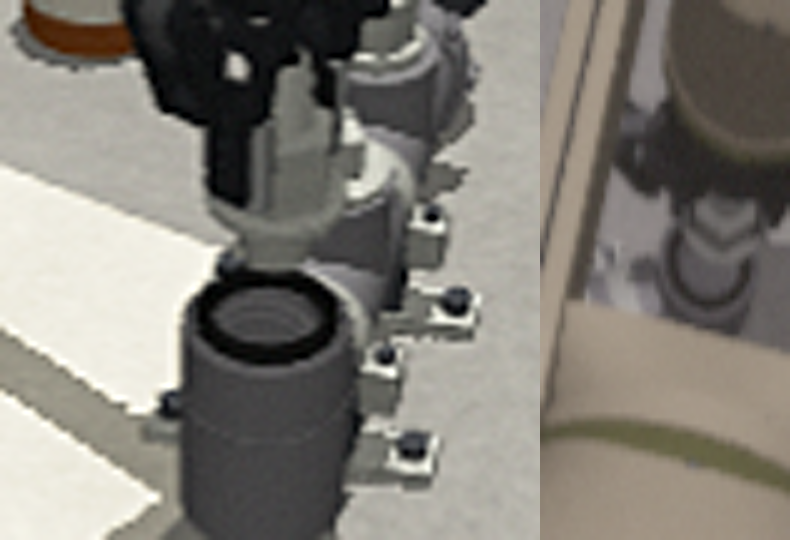

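```bash
cat > rel.py <<'E'
from h import *; import sys
k,f,z0,th,ps,pt,zc,ft=eval(sys.argv[1])
s=cv2.imread("pics/scene_%s.png"%k);t=cv2.imread("pics/top_%s.png"%k)
G,Y,R,B=(0,255,0),(0,255,255),(0,0,255),(255,0,0)
def L(x,y): return [(circ(x,y,.1,.03),G),(circ(x,y,.1,.0185),Y),(circ(x,y,zc,.025),R)]
def F(x,y): return [(circ(x,y,z0+.0265,.024),B),(circ(x,y,z0+.0215,.024),B),(hexa(x,y,z0+.0525,th),Y),(circ(x,y,z0,.013),R),(circ(x,y,z0+.078,.009),Y)]
cv2.imwrite("pics/r_%s.png"%sys.argv[2],np.vstack([crop(cv2.convertScaleAbs(s,alpha=1.7),"scene",L(*ps)+F(*f),277,220,33,12),crop(cv2.convertScaleAbs(t,alpha=1.7),"top",L(*pt)+F(*ft),284,155,22,18)])[::2,::2])
E
python3 rel.py "('4',(.6533,-.09),.132,55,(.6540,-.0892),(.6479,-.087),.105,(.6533,-.09))" a
```

```text
(no output)
```

View pics/r_a.png

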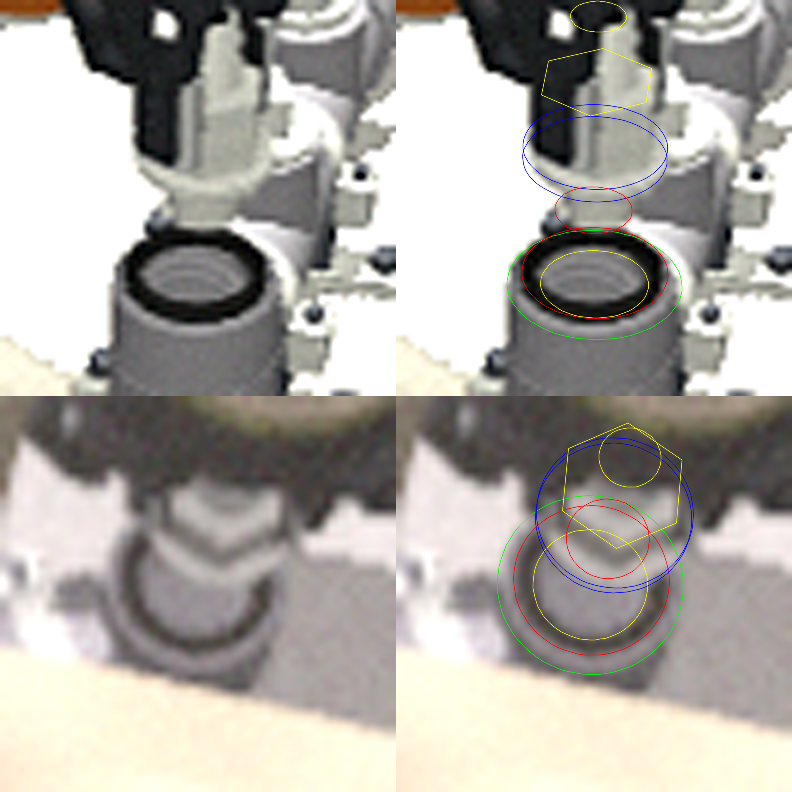

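```bash
cat > zz.py <<'E'
import cv2,sys,numpy as np
f,x0,y0,w,h,k,o=sys.argv[1:8];x0,y0,w,h,k=map(int,(x0,y0,w,h,k))
im=cv2.convertScaleAbs(cv2.imread(f),alpha=1.6)
c=cv2.resize(im[y0:y0+h,x0:x0+w],None,fx=k,fy=k,interpolation=cv2.INTER_CUBIC)
for i in range(0,w,5): cv2.line(c,(int((i+.5)*k),0),(int((i+.5)*k),6 if (x0+i)%10 else 14),(0,0,255),1); 
for i in range(0,h,5): cv2.line(c,(0,int((i+.5)*k)),(6 if (y0+i)%10 else 14,int((i+.5)*k)),(0,0,255),1)
for i in range(0,w,10): cv2.putText(c,str(x0+i),(int((i+.5)*k)-10,26),0,.4,(0,0,255),1)
for i in range(0,h,10): cv2.putText(c,str(y0+i),(14,int((i+.5)*k)+4),0,.4,(0,0,255),1)
cv2.imwrite(o,c)
E
python3 zz.py pics/scene_4.png 250 190 60 60 10 pics/g1.png; python3 zz.py pics/top_4.png 260 130 50 50 12 pics/g2.png
```

```text
(no output)
```

View pics/g1.png

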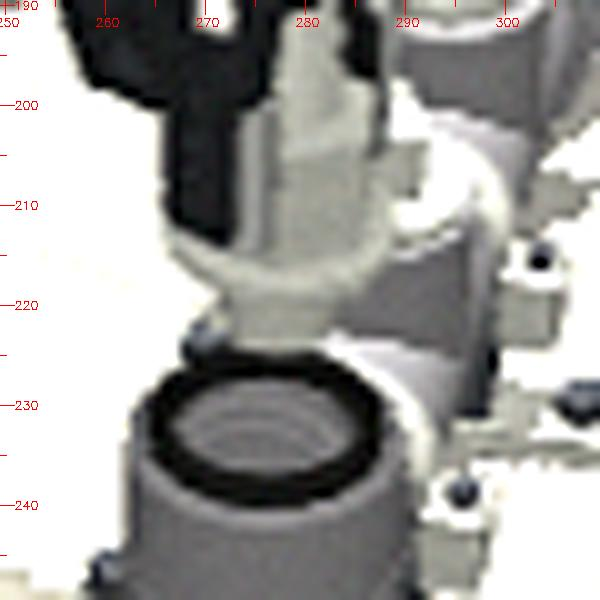

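View pics/g2.png

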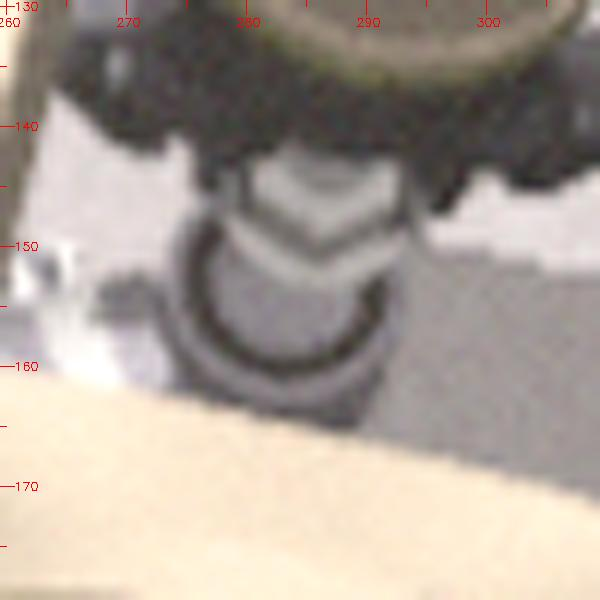

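```bash
python3 - <<'E'
from h import *
np.set_printoptions(precision=4,suppress=True)
print("top flange",atz("top",(286.0,144.1),.157),"port",atz("top",(283.3,152.5),.103))
print("scene flange mid",proj("scene",[.6533,-.09,.156]),proj("scene",[.6513,-.088,.156]))
print("scene port",atz("scene",(276.35,232.6),.102), "flange",atz("scene",(277.3,209.5),.157))
c=C['top']['cam_to_world'];print(c[:3,3], C['scene']['cam_to_world'][:3,3])
print(proj("top",[[.6533,-.09,.156],[.6633,-.09,.156],[.6533,-.08,.156],[.6533,-.09,.166]]))
print(proj("scene",[[.6533,-.09,.156],[.6633,-.09,.156],[.6533,-.08,.156],[.6533,-.09,.166]]))
E
```

```text
top flange [ 0.6576 -0.0907  0.157 ] port [ 0.6498 -0.0874  0.103 ]
scene flange mid [[276.6306 211.8318]] [[276.2839 211.0167]]
scene port [ 0.653  -0.0884  0.102 ] flange [ 0.6511 -0.0837  0.157 ]
[ 0.3418 -0.0104  1.1143] [ 1.0504 -0.7782  0.7346]
[[285.7257 145.7054]
 [285.7379 142.2427]
 [282.0998 145.6293]
 [286.0338 144.5729]]
[[276.6306 211.8318]
 [280.9614 213.4278]
 [279.1867 209.3538]
 [276.7337 207.7486]]
```

```bash
python3 -m inch '[{"tx":-3,"ty":1.5,"tz":-18,"rx":0,"ry":0,"rz":0,"jaw":255},{"tx":0,"ty":0,"tz":0,"rx":0,"ry":0,"rz":0,"jaw":255},{"tx":0,"ty":0,"tz":0,"rx":0,"ry":0,"rz":0,"jaw":255},{"tx":0,"ty":0,"tz":0,"rx":0,"ry":0,"rz":0,"jaw":255}]'; python3 cap.py 5 scene top;  python3 -c "
from plant import telemetry as t
s=t.read_state();print(s['tcp_pos'],s['ee_rot'],s['force'],s['moment'],s['width'])"
sed -i 's/alpha=1.6/alpha=1.1/' zz.py
python3 zz.py pics/scene_5.png 250 190 60 60 10 pics/g1.png; python3 zz.py pics/top_5.png 260 130 50 50 12 pics/g2.png
```

```text
clock: 7.02
tcp_pos: [0.6494, -0.0875, 0.1558]
ee_rot: [180.0, 0.0, 84.9]
force: [-0.1, 0.1, -2.9]
width: 0.0331
[ 0.64951291 -0.08754704  0.15597874] [1.79957320e+02 6.32805991e-03 8.49054241e+01] [ 0.15178707 -0.46341928 -3.887226  ] [ 0.03638863  0.04821005 -0.02028697] 0.0332913974022833
```

View pics/g1.png

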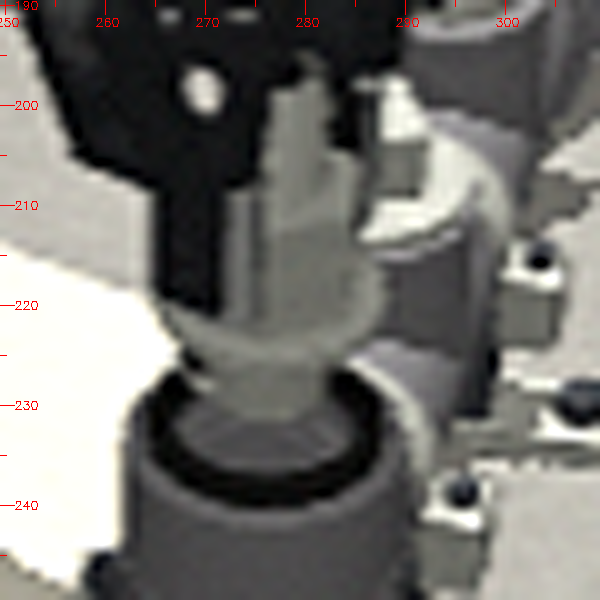

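View pics/g2.png

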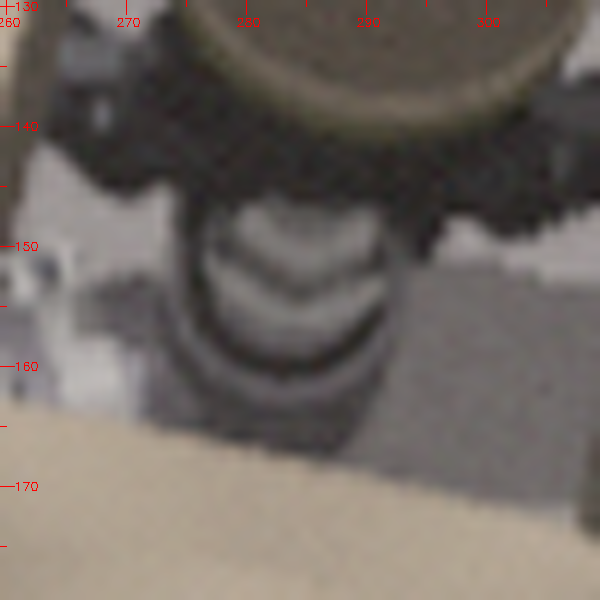

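```bash
python3 - <<'E'
from h import *
np.set_printoptions(precision=2,suppress=True)
def ext(n,*a):
    p=proj(n,circ(*a)); return np.r_[p.min(0),p.max(0)]
x,y=.6495,-.0876;z=.1122
for n in("scene","top"):
    print(n,"u0 v0 u1 v1 : spigot",ext(n,x,y,z,.013),"flU",ext(n,x,y,z+.0265,.024),"flL",ext(n,x,y,z+.0215,.024))
    print("  boss",ext(n,x,y,.1,.03),"sealbase",ext(n,x,y,.1,.025),"crown .105",ext(n,x,y,.105,.0235))
    h=proj(n,hexa(x,y,z+.0525,55)); print("  hex",h.min(0),h.max(0))
    P=np.array([[x,y,.1]]*3)+[[0,0,0],[.001,0,0],[0,.001,0]];q=proj(n,P);print("  J",q[1]-q[0],q[2]-q[0])
E
```

```text
scene u0 v0 u1 v1 : spigot [268.85 224.08 281.54 231.88] flU [263.56 210.6  287.34 224.83] flL [263.55 212.56 287.26 226.83]
  boss [260.55 223.76 289.63 241.87] sealbase [262.97 225.21 287.2  240.3 ] crown .105 [263.71 223.76 286.55 237.91]
  hex [266.62 201.49] [284.65 212.87]
  J [0.42 0.16] [ 0.25 -0.25]
top u0 v0 u1 v1 : spigot [279.08 147.33 288.13 156.02] flU [275.78 140.72 292.91 157.15] flL [275.68 141.29 292.72 157.64]
  boss [272.95 143.04 293.59 162.88] sealbase [274.67 144.67 291.87 161.21] crown .105 [275.28 144.63 291.53 160.24]
  hex [278.58 139.22] [291.62 152.9 ]
  J [ 0.   -0.33] [-0.34 -0.01]
```

```bash
python3 -m inch '[{"tx":-0.5,"ty":0.3,"tz":-5,"rx":0,"ry":0,"rz":0,"jaw":255},{"tx":0,"ty":0,"tz":-4,"rx":0,"ry":0,"rz":0,"jaw":255},{"tx":0,"ty":0,"tz":-2,"rx":0,"ry":0,"rz":0,"jaw":255},{"tx":0,"ty":0,"tz":0,"rx":0,"ry":0,"rz":0,"jaw":255}]'; python3 -m inch '[{"tx":0,"ty":0,"tz":-2,"rx":0,"ry":0,"rz":0,"jaw":255},{"tx":0,"ty":0,"tz":-1,"rx":0,"ry":0,"rz":0,"jaw":255}]'
```

```text
clock: 7.62
tcp_pos: [0.6485, -0.0872, 0.1441]
ee_rot: [-180.0, -0.0, 84.9]
force: [-0.5, 1.4, -3.3]
width: 0.0335
clock: 7.88
tcp_pos: [0.6487, -0.0872, 0.1415]
ee_rot: [180.0, 0.0, 84.9]
force: [-0.2, 0.3, -3.0]
width: 0.0333
```

```bash
python3 -m inch '[{"tx":0,"ty":0,"tz":-2,"rx":0,"ry":0,"rz":0,"jaw":255},{"tx":0,"ty":0,"tz":0,"rx":0,"ry":0,"rz":0,"jaw":255}]'; python3 -m inch '[{"tx":0,"ty":0,"tz":-2,"rx":0,"ry":0,"rz":0,"jaw":255},{"tx":0,"ty":0,"tz":0,"rx":0,"ry":0,"rz":0,"jaw":255}]'
```

```text
clock: 8.12
tcp_pos: [0.6485, -0.0872, 0.1392]
ee_rot: [-180.0, -0.0, 84.9]
force: [-0.1, 0.0, -3.1]
width: 0.0329
clock: 8.38
tcp_pos: [0.6486, -0.0872, 0.1373]
ee_rot: [-180.0, -0.0, 84.9]
force: [-0.3, -0.1, -2.7]
width: 0.0334
```

```bash
python3 -m inch '[{"tx":0,"ty":0,"tz":-2,"rx":0,"ry":0,"rz":0,"jaw":255},{"tx":0,"ty":0,"tz":0,"rx":0,"ry":0,"rz":0,"jaw":255}]'; python3 -m inch '[{"tx":0,"ty":0,"tz":-1.5,"rx":0,"ry":0,"rz":0,"jaw":255},{"tx":0,"ty":0,"tz":0,"rx":0,"ry":0,"rz":0,"jaw":255}]'; python3 -m inch '[{"tx":0,"ty":0,"tz":-1,"rx":0,"ry":0,"rz":0,"jaw":255},{"tx":0,"ty":0,"tz":0,"rx":0,"ry":0,"rz":0,"jaw":255}]'
```

```text
clock: 8.62
tcp_pos: [0.6486, -0.0872, 0.1353]
ee_rot: [-180.0, -0.0, 84.9]
force: [0.1, 0.3, -2.8]
width: 0.0331
clock: 8.88
tcp_pos: [0.6486, -0.0872, 0.1338]
ee_rot: [-180.0, -0.0, 84.9]
force: [-0.2, -0.1, -2.8]
width: 0.033
clock: 9.12
tcp_pos: [0.6486, -0.0872, 0.1329]
ee_rot: [-180.0, -0.0, 84.9]
force: [0.5, 0.0, -3.2]
width: 0.0329
```

```bash
python3 -m inch '[{"tx":0,"ty":0,"tz":-0.5,"rx":0,"ry":0,"rz":0,"jaw":255},{"tx":0,"ty":0,"tz":0,"rx":0,"ry":0,"rz":0,"jaw":255}]'; python3 -m inch '[{"tx":0,"ty":0,"tz":-0.5,"rx":0,"ry":0,"rz":0,"jaw":255},{"tx":0,"ty":0,"tz":0,"rx":0,"ry":0,"rz":0,"jaw":255}]'; python3 -c "
from plant import telemetry as t
s=t.read_state();print(s['tcp_pos'],s['ee_rot'],s['force'],s['moment'],s['q'])"
```

```text
clock: 9.38
tcp_pos: [0.6487, -0.0872, 0.1325]
ee_rot: [-180.0, 0.0, 84.9]
force: [0.8, 0.2, -2.7]
width: 0.0332
clock: 9.62
tcp_pos: [0.6488, -0.0872, 0.1321]
ee_rot: [180.0, 0.0, 84.9]
force: [-0.1, 0.7, -2.8]
width: 0.033
[ 0.64876141 -0.08723273  0.13212368] [1.79991064e+02 2.51161706e-03 8.49014490e+01] [-0.07645581  0.7108912  -2.83426228] [0.03348999 0.06198917 0.0448536 ] [-1.21433451e+01  2.00104474e+01  8.27154665e+01 -1.43194658e-03
  7.72649097e+01 -9.70444788e+01]
```

```bash
cat > st.py <<'E'
from plant import telemetry as t
s=t.read_state();print(s['tcp_pos'].round(4),s['ee_rot'].round(1),'F',s['force'].round(1),'M',s['moment'].round(3),'q6',round(s['q'][5],1))
E
python3 -m inch '[{"tx":0,"ty":0,"tz":-0.35,"rx":0,"ry":0,"rz":-10,"jaw":255},{"tx":0,"ty":0,"tz":-0.35,"rx":0,"ry":0,"rz":-10,"jaw":255},{"tx":0,"ty":0,"tz":0,"rx":0,"ry":0,"rz":0,"jaw":255}]'; python3 st.py;python3 -m inch '[{"tx":0,"ty":0,"tz":-0.33,"rx":0,"ry":0,"rz":-10,"jaw":255},{"tx":0,"ty":0,"tz":-0.33,"rx":0,"ry":0,"rz":-10,"jaw":255},{"tx":0,"ty":0,"tz":0,"rx":0,"ry":0,"rz":0,"jaw":255}]'; python3 st.py
```

```text
clock: 10.0
tcp_pos: [0.6488, -0.0873, 0.1314]
ee_rot: [180.0, 0.0, 65.0]
force: [-0.2, -0.0, -3.5]
width: 0.0324
[ 0.6488 -0.0873  0.1314] [180.   0.  65.] F [-0.2 -0.  -3.5] M [ 0.022 -0.031  0.027] q6 -77.1
clock: 10.38
tcp_pos: [0.6488, -0.0871, 0.1307]
ee_rot: [180.0, -0.0, 45.2]
force: [0.9, 1.0, -3.3]
width: 0.033
[ 0.6488 -0.0871  0.1307] [180.   -0.   45.2] F [ 0.9  1.  -3.3] M [ 0.247 -0.084 -0.049] q6 -57.3
```

```bash
for i in 1 2; do :; done; python3 -m inch '[{"tx":0,"ty":0,"tz":-0.33,"rx":0,"ry":0,"rz":-10,"jaw":255},{"tx":0,"ty":0,"tz":0,"rx":0,"ry":0,"rz":0,"jaw":255}]'; python3 st.py;python3 -m inch '[{"tx":0,"ty":0,"tz":-0.33,"rx":0,"ry":0,"rz":-10,"jaw":255},{"tx":0,"ty":0,"tz":0,"rx":0,"ry":0,"rz":0,"jaw":255}]'; python3 st.py
```

```text
clock: 10.62
tcp_pos: [0.6489, -0.087, 0.1305]
ee_rot: [180.0, -0.0, 35.3]
force: [0.3, 1.6, -1.8]
width: 0.0333
[ 0.6489 -0.087   0.1305] [180.   -0.   35.3] F [ 0.3  1.6 -1.8] M [ 0.275 -0.246  0.023] q6 -47.4
clock: 10.88
tcp_pos: [0.6491, -0.0871, 0.1303]
ee_rot: [180.0, -0.0, 25.3]
force: [2.2, 2.9, -2.1]
width: 0.0333
[ 0.6491 -0.0871  0.1303] [180.   -0.   25.3] F [ 2.2  2.9 -2.1] M [ 0.344 -0.433 -0.037] q6 -37.5
```

```bash
python3 -m inch '[{"tx":0,"ty":0,"tz":-0.33,"rx":0,"ry":0,"rz":-10,"jaw":255},{"tx":0,"ty":0,"tz":0,"rx":0,"ry":0,"rz":0,"jaw":255}]'; python3 st.py; python3 cap.py 6 scene top
python3 zz.py pics/scene_6.png 250 195 50 50 12 pics/g3.png
```

```text
clock: 11.12
tcp_pos: [0.6492, -0.0871, 0.13]
ee_rot: [180.0, -0.1, 15.3]
force: [3.0, 1.9, -1.8]
width: 0.0333
[ 0.6492 -0.0871  0.13  ] [ 1.80e+02 -1.00e-01  1.53e+01] F [ 3.   1.9 -1.8] M [ 0.4   -0.689 -0.01 ] q6 -27.5
```

View pics/g3.png

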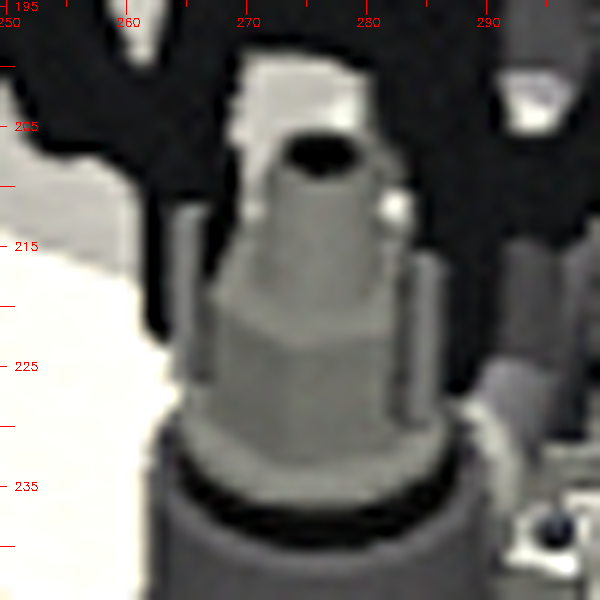

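```bash
python3 -m inch '[{"tx":0.6,"ty":0.6,"tz":0,"rx":0,"ry":0,"rz":0,"jaw":255},{"tx":0,"ty":0,"tz":0,"rx":0,"ry":0,"rz":0,"jaw":255}]'; python3 st.py;
```

```text
clock: 11.48
tcp_pos: [0.6492, -0.0868, 0.1297]
ee_rot: [180.0, 0.0, 15.0]
force: [2.4, 0.8, -0.8]
width: 0.0336
[ 0.6492 -0.0868  0.1297] [180.   0.  15.] F [ 2.4  0.8 -0.8] M [ 0.038 -0.448 -0.005] q6 -27.1
```

```bash
python3 -m inch '[{"tx":0.8,"ty":0.1,"tz":0,"rx":0,"ry":0,"rz":0,"jaw":255},{"tx":0,"ty":0,"tz":0,"rx":0,"ry":0,"rz":0,"jaw":255}]'; python3 st.py;
```

```text
clock: 11.72
tcp_pos: [0.6495, -0.0867, 0.1295]
ee_rot: [-180.0, 0.1, 14.9]
force: [-2.1, 0.4, 0.4]
width: 0.0331
[ 0.6495 -0.0867  0.1295] [-1.80e+02  1.00e-01  1.49e+01] F [-2.1  0.4  0.4] M [-0.025  0.506  0.022] q6 -27.0
```

```bash
python3 -m inch '[{"tx":-0.4,"ty":0,"tz":-0.1,"rx":0,"ry":0,"rz":-5,"jaw":255},{"tx":0,"ty":0,"tz":0,"rx":0,"ry":0,"rz":0,"jaw":255}]'; python3 st.py; python3 -m inch '[{"tx":0,"ty":0,"tz":-0.33,"rx":0,"ry":0,"rz":-10,"jaw":255},{"tx":0,"ty":0,"tz":0,"rx":0,"ry":0,"rz":0,"jaw":255}]'; python3 st.py
```

```text
clock: 11.98
tcp_pos: [0.6495, -0.0866, 0.1294]
ee_rot: [-180.0, 0.0, 9.9]
force: [-0.3, 0.3, -1.2]
width: 0.0328
[ 0.6495 -0.0866  0.1294] [-180.     0.     9.9] F [-0.3  0.3 -1.2] M [-0.032  0.045 -0.007] q6 -22.0
clock: 12.22
tcp_pos: [0.6496, -0.0866, 0.1291]
ee_rot: [180.0, 0.0, 0.0]
force: [-0.6, -0.6, -1.3]
width: 0.033
[ 0.6496 -0.0866  0.1291] [180.   0.   0.] F [-0.6 -0.6 -1.3] M [-0.107  0.084 -0.043] q6 -12.1
```

```bash
python3 -m inch '[{"tx":0,"ty":0,"tz":-0.33,"rx":0,"ry":0,"rz":-10,"jaw":255},{"tx":0,"ty":0,"tz":0,"rx":0,"ry":0,"rz":0,"jaw":255}]'|grep cl; python3 st.py; python3 -m inch '[{"tx":0,"ty":0,"tz":-0.33,"rx":0,"ry":0,"rz":-10,"jaw":255},{"tx":0,"ty":0,"tz":0,"rx":0,"ry":0,"rz":0,"jaw":255}]'|grep cl; python3 st.py
```

```text
clock: 12.48
[ 0.6496 -0.0866  0.1288] [180.    0.   -9.8] F [-0.7 -0.7 -1.8] M [0.002 0.031 0.013] q6 -2.3
clock: 12.72
[ 0.6497 -0.0866  0.1285] [180.    0.  -19.7] F [ 0.6  0.2 -1.2] M [-0.05  -0.129 -0.019] q6 7.7
```

```bash
python3 -m inch '[{"tx":0,"ty":0,"tz":-0.33,"rx":0,"ry":0,"rz":-10,"jaw":255},{"tx":0,"ty":0,"tz":0,"rx":0,"ry":0,"rz":0,"jaw":255}]'|grep cl; python3 st.py; python3 -m inch '[{"tx":0.2,"ty":0,"tz":-0.33,"rx":0,"ry":0,"rz":-10,"jaw":255},{"tx":0,"ty":0,"tz":0,"rx":0,"ry":0,"rz":0,"jaw":255}]'|grep cl; python3 st.py
```

```text
clock: 12.98
[ 0.6497 -0.0866  0.1282] [-180.    -0.   -29.7] F [ 1.3  0.3 -2. ] M [ 0.019 -0.251 -0.006] q6 17.6
clock: 13.22
[ 0.6499 -0.0866  0.1281] [180.   -0.  -39.7] F [ 0.2  0.4 -1.2] M [-0.079 -0.105 -0.106] q6 27.6
```

```bash
python3 -m inch '[{"tx":0.2,"ty":0,"tz":-0.33,"rx":0,"ry":0,"rz":-10,"jaw":255},{"tx":0,"ty":0,"tz":0,"rx":0,"ry":0,"rz":0,"jaw":255}]'|grep cl; python3 st.py; python3 -m inch '[{"tx":0,"ty":0,"tz":-0.33,"rx":0,"ry":0,"rz":-10,"jaw":255},{"tx":0,"ty":0,"tz":0,"rx":0,"ry":0,"rz":0,"jaw":255}]'|grep cl; python3 st.py
```

```text
clock: 13.48
[ 0.6502 -0.0866  0.1279] [-180.    -0.   -49.6] F [-0.2 -0.1  0.9] M [-0.114  0.055 -0.028] q6 37.6
clock: 13.72
[ 0.6504 -0.0866  0.1279] [-180.    -0.   -59.6] F [-0.5  0.2  2.4] M [-0.101 -0.061 -0.016] q6 47.6
```

```bash
python3 cap.py 7 scene
python3 zz.py pics/scene_7.png 250 200 50 50 12 pics/g4.png
```

```text
(no output)
```

View pics/g4.png

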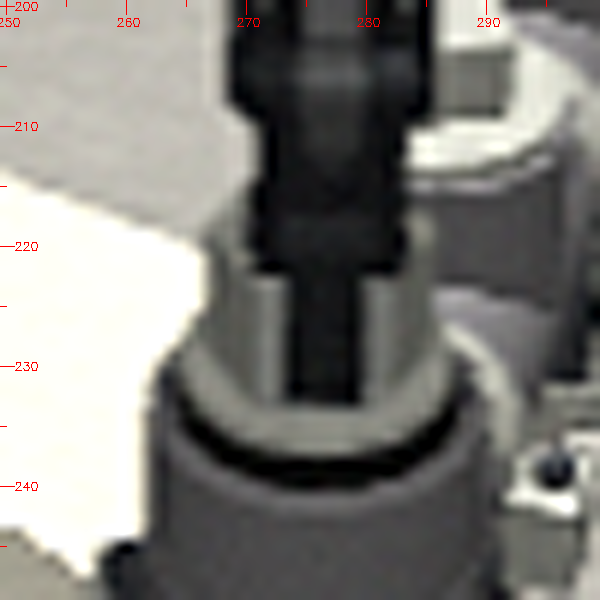

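```bash
python3 -m inch '[{"tx":0,"ty":0,"tz":0,"rx":0,"ry":0,"rz":-10,"jaw":255},{"tx":0,"ty":0,"tz":0,"rx":0,"ry":0,"rz":0,"jaw":255}]'|grep cl; python3 st.py;  python3 -m inch '[{"tx":0,"ty":0,"tz":-0.2,"rx":0,"ry":0,"rz":-5,"jaw":255},{"tx":0,"ty":0,"tz":0,"rx":0,"ry":0,"rz":0,"jaw":255}]'|grep cl; python3 st.py
```

```text
clock: 14.02
[ 0.6503 -0.0866  0.1278] [-180.    -0.   -69.7] F [ 1.  -0.3  3.9] M [-0.075 -0.048 -0.071] q6 57.7
clock: 14.28
[ 0.6506 -0.0867  0.1278] [-179.9   -0.   -74.7] F [0.7 0.5 4.4] M [-0.129 -0.336 -0.07 ] q6 62.6
```

```bash
python3 -m inch '[{"tx":0,"ty":0,"tz":0.6,"rx":0,"ry":0,"rz":0,"jaw":255},{"tx":0,"ty":0,"tz":0,"rx":0,"ry":0,"rz":0,"jaw":255}]'|grep cl; python3 st.py;  python3 -m inch '[{"tx":0,"ty":0,"tz":0,"rx":0,"ry":0,"rz":-5,"jaw":255},{"tx":0,"ty":0,"tz":0,"rx":0,"ry":0,"rz":0,"jaw":255}]'|grep cl; python3 st.py
```

```text
clock: 14.52
[ 0.6504 -0.0866  0.1278] [-180.    -0.   -74.9] F [4.  0.3 1.5] M [-0.235 -0.612  0.07 ] q6 62.9
clock: 14.78
[ 0.6501 -0.0868  0.1277] [-180.   -0.  -80.] F [ 3.  -1.9  2.4] M [-0.465 -0.446 -0.12 ] q6 67.9
```

```bash
python3 -m inch '[{"tx":0.4,"ty":-0.3,"tz":0,"rx":0,"ry":0,"rz":0,"jaw":255}]'|grep cl; python3 st.py; python3 -m inch '[{"tx":0,"ty":0,"tz":0,"rx":0,"ry":0,"rz":0,"jaw":255}]'|grep cl; python3 st.py; python3 -m inch '[{"tx":0,"ty":0,"tz":0,"rx":0,"ry":0,"rz":-5,"jaw":255}]'|grep cl; python3 st.py;python3 -m inch '[{"tx":0,"ty":0,"tz":0,"rx":0,"ry":0,"rz":0,"jaw":255}]'|grep cl; python3 st.py;python3 -m inch '[{"tx":0,"ty":0,"tz":0,"rx":0,"ry":0,"rz":0,"jaw":255}]'|grep cl; python3 st.py
```

```text
clock: 14.9
[ 0.6502 -0.0868  0.1277] [180.   0. -80.] F [-0.2 -0.1  3.9] M [-0.275  0.027 -0.094] q6 67.9
clock: 15.02
[ 0.6502 -0.0868  0.1277] [180.   0. -80.] F [-0.6 -0.7  3.8] M [-0.361 -0.005 -0.079] q6 67.9
clock: 15.15
[ 0.6505 -0.0868  0.1277] [180.   -0.  -85.1] F [ 1.7 -1.2  1.9] M [-0.405 -0.275  0.18 ] q6 73.0
clock: 15.28
[ 0.6504 -0.0868  0.1276] [180.   0. -85.] F [ 1.2 -0.9  2.4] M [-0.36  -0.142 -0.124] q6 73.0
clock: 15.4
[ 0.6504 -0.0868  0.1276] [180.   0. -85.] F [ 1.2 -0.6  2.9] M [-0.417 -0.186 -0.154] q6 72.9
```

```bash
python3 -m inch '[{"tx":0.1,"ty":0,"tz":0,"rx":0,"ry":0,"rz":-2,"jaw":255}]'|grep cl; python3 st.py;python3 -m inch '[{"tx":0,"ty":0,"tz":0,"rx":0,"ry":0,"rz":-2,"jaw":255}]'|grep cl; python3 st.py; python3 -m inch '[{"tx":0,"ty":0,"tz":0,"rx":0,"ry":0,"rz":-2,"jaw":255}]'|grep cl; python3 st.py
```

```text
clock: 15.52
[ 0.6505 -0.0868  0.1276] [180.   -0.  -87.1] F [ 2.3 -1.2  2. ] M [-0.491 -0.192  0.254] q6 75.0
clock: 15.65
[ 0.6505 -0.0868  0.1275] [180.   -0.  -89.2] F [ 1.8 -1.6  2.3] M [-0.443 -0.12   0.284] q6 77.1
clock: 15.78
[ 0.6505 -0.0868  0.1275] [180.   -0.  -91.2] F [ 1.1 -0.8  1.2] M [-0.451 -0.196  0.285] q6 79.1
```

```bash
sed -i "s/round(4)/round(5)/" st.py; r(){ python3 st.py; }; python3 -m inch '[{"tx":0,"ty":0,"tz":0,"rx":0,"ry":0,"rz":10,"jaw":255}]'>/dev/null; r;  python3 -m inch '[{"tx":0,"ty":0,"tz":0,"rx":0,"ry":0,"rz":10,"jaw":255}]'>/dev/null; r;  python3 -m inch '[{"tx":-0.1,"ty":0.1,"tz":0,"rx":0,"ry":0,"rz":10,"jaw":255}]'>/dev/null; r; python3 -m inch '[{"tx":-0.2,"ty":0.1,"tz":0,"rx":0,"ry":0,"rz":10,"jaw":255}]'>/dev/null; r; python3 -m inch '[{"tx":0,"ty":0,"tz":0,"rx":0,"ry":0,"rz":0,"jaw":255},{"tx":0,"ty":0,"tz":0,"rx":0,"ry":0,"rz":0,"jaw":255}]'; r
```

```text
[ 0.65038 -0.08673  0.12763] [180.    0.  -81.1] F [-1.3 -1.   3.4] M [-0.228  0.069 -0.244] q6 69.0
[ 0.65026 -0.08673  0.12776] [180.    0.  -70.9] F [-1.5 -1.3  3.9] M [-0.223  0.231 -0.132] q6 58.8
[ 0.65011 -0.0867   0.12775] [180.    0.  -60.9] F [-1.7 -0.8  4.2] M [-0.249  0.27  -0.174] q6 48.8
[ 0.65    -0.0867   0.12779] [180.    0.  -50.9] F [-1.1 -0.9  4.5] M [-0.35   0.162 -0.06 ] q6 38.8
clock: 16.52
tcp_pos: [0.6504, -0.0864, 0.1278]
ee_rot: [-180.0, 0.0, -51.3]
force: [-0.2, -0.2, 3.7]
width: 0.0327
[ 0.6504  -0.08643  0.12779] [-180.     0.   -51.3] F [-0.2 -0.2  3.7] M [-0.165 -0.1   -0.003] q6 39.3
```

```bash
r(){ python3 st.py; }; python3 -m inch '[{"tx":0,"ty":0,"tz":0.7,"rx":0,"ry":0,"rz":0,"jaw":255},{"tx":0,"ty":0,"tz":0,"rx":0,"ry":0,"rz":0,"jaw":255}]'>/dev/null; r;  python3 -m inch '[{"tx":0,"ty":0,"tz":0,"rx":0,"ry":0,"rz":-4,"jaw":255}]'>/dev/null; r; python3 -m inch '[{"tx":0,"ty":0,"tz":0,"rx":0,"ry":0,"rz":-4,"jaw":255}]'>/dev/null; r;  python3 -m inch '[{"tx":0,"ty":0,"tz":0,"rx":0,"ry":0,"rz":-4,"jaw":255}]'>/dev/null; r; python3 -m inch '[{"tx":0,"ty":0,"tz":0,"rx":0,"ry":0,"rz":-4,"jaw":255}]'>/dev/null; r; 
```

```text
[ 0.65021 -0.08644  0.12799] [180.    0.  -51.2] F [2.3 0.5 0.4] M [-0.02  -0.403  0.001] q6 39.1
[ 0.6502  -0.08647  0.12798] [180.    0.  -55.2] F [ 1.7 -0.6  0.6] M [-0.127 -0.417  0.058] q6 43.2
[ 0.65017 -0.08658  0.12794] [180.    0.  -59.3] F [ 2.2 -0.4  0.7] M [-0.166 -0.326  0.056] q6 47.2
[ 0.65017 -0.08666  0.12798] [180.    0.  -63.3] F [ 1.8 -0.8  0.2] M [-0.166 -0.396  0.063] q6 51.2
[ 0.65015 -0.0867   0.12796] [180.    0.  -67.3] F [ 1.2 -0.6  0.4] M [-0.326 -0.372  0.055] q6 55.2
```

Clean: about 0.06 N m while moving, constant z. Continue in small steps.

```bash
r(){ python3 st.py; }; python3 -m inch '[{"tx":0,"ty":0,"tz":0,"rx":0,"ry":0,"rz":-3,"jaw":255}]'>/dev/null; r;  python3 -m inch '[{"tx":0,"ty":0,"tz":0,"rx":0,"ry":0,"rz":-3,"jaw":255}]'>/dev/null; r; python3 -m inch '[{"tx":0,"ty":0,"tz":0,"rx":0,"ry":0,"rz":-3,"jaw":255}]'>/dev/null; r;  python3 -m inch '[{"tx":0,"ty":0,"tz":0,"rx":0,"ry":0,"rz":-3,"jaw":255}]'>/dev/null; r; python3 -m inch '[{"tx":0,"ty":0,"tz":0,"rx":0,"ry":0,"rz":-3,"jaw":255}]'>/dev/null; r;python3 -m inch '[{"tx":0,"ty":0,"tz":0,"rx":0,"ry":0,"rz":-3,"jaw":255}]'>/dev/null; r 
```

```text
[ 0.65011 -0.08683  0.12793] [180.   -0.  -70.3] F [ 1.8 -0.2 -0.7] M [-0.332 -0.353  0.079] q6 58.2
[ 0.65011 -0.08689  0.12791] [180.   -0.  -73.3] F [ 2.1 -1.5 -0.3] M [-0.4   -0.34   0.106] q6 61.2
[ 0.65008 -0.08689  0.12786] [180.   -0.  -76.3] F [ 1.3 -2.6  0.2] M [-0.374 -0.385  0.133] q6 64.2
[ 0.65006 -0.08695  0.12782] [180.   -0.  -79.3] F [ 2.4 -1.5 -1.1] M [-0.425 -0.324  0.178] q6 67.2
[ 0.65007 -0.08698  0.1278 ] [180.   -0.  -82.2] F [ 3.  -1.1 -1.2] M [-0.532 -0.397  0.151] q6 70.2
[ 0.65011 -0.08694  0.12775] [180.   -0.  -85.2] F [ 3.2 -2.6 -1.3] M [-0.542 -0.438  0.246] q6 73.2
```

```bash
r(){ python3 st.py; }; python3 -m inch '[{"tx":0.4,"ty":-0.4,"tz":-0.1,"rx":0,"ry":0,"rz":-3,"jaw":255}]'>/dev/null; r;  python3 -m inch '[{"tx":0.1,"ty":-0.1,"tz":-0.1,"rx":0,"ry":0,"rz":-3,"jaw":255}]'>/dev/null; r; python3 -m inch '[{"tx":0,"ty":0,"tz":-0.1,"rx":0,"ry":0,"rz":-3,"jaw":255}]'>/dev/null; r;  python3 -m inch '[{"tx":0,"ty":0,"tz":-0.1,"rx":0,"ry":0,"rz":-3,"jaw":255}]'>/dev/null; r
```

```text
[ 0.65027 -0.0871   0.12759] [179.9  -0.  -88.2] F [ 0.8 -0.5  0.6] M [-0.15  -0.067  0.248] q6 76.1
[ 0.65037 -0.08706  0.12752] [179.9   0.  -91.2] F [ 1.1 -0.3 -0.4] M [-0.208 -0.09   0.221] q6 79.1
[ 0.65037 -0.08706  0.12747] [179.9   0.  -94.2] F [ 1.8 -0.3  0.4] M [-0.217 -0.104  0.344] q6 82.1
[ 0.65038 -0.08704  0.12737] [179.9  -0.  -97.2] F [ 1.9 -0.4  0.3] M [-0.23  -0.181  0.29 ] q6 85.1
```

```bash
r(){ python3 st.py; }; python3 -m inch '[{"tx":0.1,"ty":0,"tz":-0.1,"rx":0,"ry":0,"rz":-3,"jaw":255}]'>/dev/null; r;  python3 -m inch '[{"tx":0.1,"ty":0,"tz":-0.1,"rx":0,"ry":0,"rz":-3,"jaw":255}]'>/dev/null; r; python3 -m inch '[{"tx":0,"ty":0,"tz":-0.1,"rx":0,"ry":0,"rz":-3,"jaw":255}]'>/dev/null; r;  python3 -m inch '[{"tx":0,"ty":0,"tz":-0.1,"rx":0,"ry":0,"rz":-3,"jaw":255}]'>/dev/null; r
```

```text
[ 0.65051 -0.08711  0.12728] [ 179.9   -0.  -100.2] F [ 1.8 -0.9 -1. ] M [-0.26  -0.12   0.308] q6 88.1
[ 0.65056 -0.08716  0.1272 ] [ 179.9   -0.  -103.2] F [ 1.  -2.   0.1] M [-0.328 -0.094  0.355] q6 91.1
[ 0.65056 -0.0871   0.1271 ] [ 179.9   -0.  -106.2] F [ 0.6 -0.4  0.4] M [-0.245 -0.114  0.419] q6 94.1
[ 0.65053 -0.08706  0.127  ] [ 179.9   -0.  -109.2] F [ 0.9 -0.3  0.4] M [-0.201  0.012  0.387] q6 97.1
```

```bash
r(){ python3 st.py; }; python3 -m inch '[{"tx":0.1,"ty":0,"tz":-0.1,"rx":0,"ry":0,"rz":-3,"jaw":255}]'>/dev/null; r;  python3 -m inch '[{"tx":0,"ty":0,"tz":-0.1,"rx":0,"ry":0,"rz":-3,"jaw":255}]'>/dev/null; r; python3 -m inch '[{"tx":0,"ty":0,"tz":-0.1,"rx":0,"ry":0,"rz":-3,"jaw":255}]'>/dev/null; r;  python3 -m inch '[{"tx":0,"ty":0,"tz":-0.07,"rx":0,"ry":0,"rz":-2,"jaw":255}]'>/dev/null; r;python3 -m inch '[{"tx":0,"ty":0,"tz":0,"rx":0,"ry":0,"rz":0,"jaw":255}]'>/dev/null; r
```

```text
[ 0.65057 -0.08713  0.12692] [ 179.9   -0.  -112.2] F [ 0.4 -0.6  1.1] M [-0.21   0.084  0.413] q6 100.1
[ 0.65062 -0.08723  0.12683] [ 179.9   -0.  -115.2] F [ 0.4 -1.2  0.9] M [-0.33   0.006  0.487] q6 103.1
[ 0.65063 -0.08724  0.12673] [ 179.9   -0.  -118.2] F [ 1.  -1.2  0.5] M [-0.355  0.037  0.413] q6 106.1
[ 0.65065 -0.08724  0.12671] [ 179.9   -0.  -120.2] F [ 0.5 -1.5  0.3] M [-0.316  0.113  0.463] q6 108.1
[ 0.65066 -0.08722  0.12671] [ 179.9   -0.  -120.1] F [-0.1 -1.6 -0.2] M [-0.508  0.081  0.209] q6 108.0
```

```bash
python3 -m inch '[{"tx":0,"ty":0,"tz":0,"rx":0,"ry":0,"rz":0,"jaw":90},{"tx":0,"ty":0,"tz":0,"rx":0,"ry":0,"rz":0,"jaw":75},{"tx":0,"ty":0,"tz":0,"rx":0,"ry":0,"rz":0,"jaw":75},{"tx":0,"ty":0,"tz":0,"rx":0,"ry":0,"rz":0,"jaw":75},{"tx":0,"ty":0,"tz":0,"rx":0,"ry":0,"rz":0,"jaw":75}]'; python3 st.py; python3 -m inch '[{"tx":0,"ty":0,"tz":15,"rx":0,"ry":0,"rz":0,"jaw":75},{"tx":0,"ty":0,"tz":30,"rx":0,"ry":0,"rz":0,"jaw":75},{"tx":0,"ty":0,"tz":40,"rx":0,"ry":0,"rz":0,"jaw":75},{"tx":-50,"ty":0,"tz":30,"rx":0,"ry":0,"rz":0,"jaw":75},{"tx":-60,"ty":0,"tz":0,"rx":0,"ry":0,"rz":0,"jaw":75},{"tx":-60,"ty":0,"tz":0,"rx":0,"ry":0,"rz":0,"jaw":75},{"tx":0,"ty":0,"tz":0,"rx":0,"ry":0,"rz":0,"jaw":75},{"tx":0,"ty":0,"tz":0,"rx":0,"ry":0,"rz":0,"jaw":75}]'; python3 cap.py 8 scene top;python3 zz.py pics/scene_8.png 250 190 60 60 10 pics/g5.png; cp pics/top_8.png pics/t8.png
```

```text
clock: 20.27
tcp_pos: [0.6511, -0.0871, 0.1272]
ee_rot: [180.0, 0.0, -120.1]
force: [1.2, -0.8, 0.3]
width: 0.0602
[ 0.6511  -0.0871   0.12724] [ 180.     0.  -120.1] F [ 1.2 -0.8  0.3] M [ 0.05  -0.059  0.06 ] q6 108.0
clock: 21.28
tcp_pos: [0.4819, -0.0874, 0.244]
ee_rot: [-179.8, 0.1, -120.1]
force: [1.1, -0.9, -0.1]
width: 0.0601
```

View pics/g5.png

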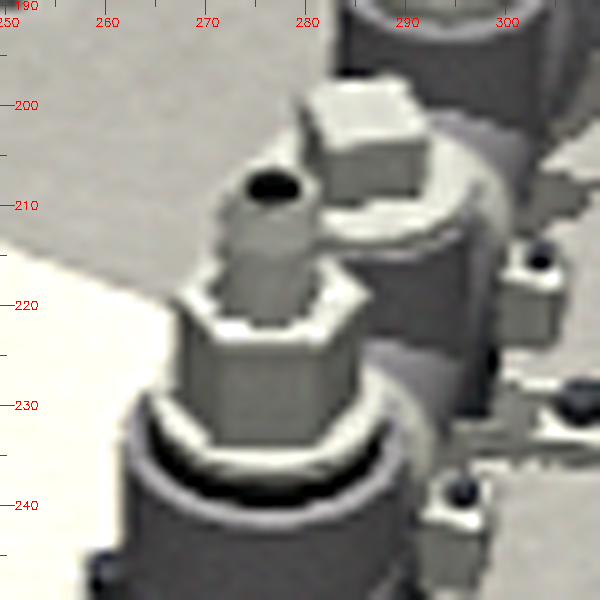

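View pics/t8.png

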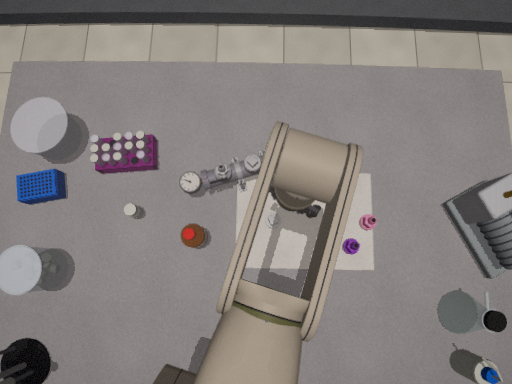

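View pics/scene_8.png

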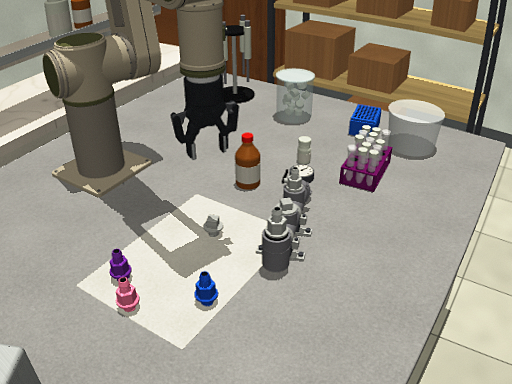

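```bash
python3 - <<'E'
from h import *
from scipy.optimize import least_squares
px=np.array([(180,298),(212,336),(325,337),(366,293)])/10+[250,190]-.5
def f(p):
    h=proj("scene",hexa(p[0],p[1],.0829+.0525,p[2])[:6]); D=np.linalg.norm(h[None]-px[:,None],axis=2)
    return (h[D.argmin(1)]-px).ravel()
r=least_squares(f,[.651,-.088,30],x_scale=[.001,.001,5]);print(r.x,r.fun.round(1))
E
```

```text
[ 0.65083094 -0.08537917 31.24640964] [-0.7 -0.9  1.   0.5 -0.5  0.5  0.1 -0.1]
```

```bash
python3 -c "
from plant import bot
print(bot.finish_job())"
```

```text
the job is handed in; nothing more can be done
None
```

The hose barb is screwed into the open port, tightened about an eighth of a turn past the bite, and let go. I handed the job in at about 21 s of the 72 s allowed. The hand-in reports no verdict, and nothing I could read gave the final 28 to 48 N bearing force directly.

**What I did:**
- I gripped the grey barb on its hexagon, lined it up over the port using both cameras, and lowered it to about 11.7 mm below the mouth without contact force.
- I turned it clockwise until the flange met the seal. I then backed off 40° and repeated the approach slowly with less downward push to find the bite cleanly.
- In that second pass the turning moment rose from a steady 0.06 N m, and the height began to drop at the thread's pitch.
- I stopped at tool yaw -120°, with the moment at about 0.45 N m, then opened the jaws and moved the arm away.

**Last checks:**
- **Pose:** the pictures show the barb upright in the port. Its spigot is about 17 mm below the mouth by the tool height, and its hexagon is at 31° where 30° was expected, so it did not slip in the jaws.
- **Bystanders:** the plug, bottles and coloured look-alikes show no movement in the pictures.
- **Seal compression:** the barb sank about 1.3 mm after meeting the seal. That implies roughly 34 to 42 N by the figures given.

**What disagreed:**
- **Bite angle:** the moment put the bite at about -72 to -76°, while the height put it nearer -80°. The final tightening is therefore somewhere between 39° and 48° past the bite.
- **Moment slope:** the moment rose about 0.065 N m per 10°, slightly more than the 0.02 to 0.05 stated.
- **Port position:** the two cameras differed by several millimetres. Aligning on the held barb just above the mouth, and easing out sideways forces while turning, took care of this.

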